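# Lid the sample pots and put the spare lids away

### The job

Close up the sampling table: unscrew the captive orange cap of the spare-lid jar and swing it aside, put every standing sample pot's own-coloured lid on it fully home, and put the lids whose colour has no pot into the jar. Then swing the cap back over the jar and screw it fully home. Keep the pots upright on the table and do not knock over or push away the amber bottle, tape roll and timer standing among them.

Things in the scene. Friction and masses are not known exactly. Their poses are not given: they have to be found in the camera images.
- pot_red: Open sample pot with a red body (dia 54, 45 tall) and a white neck (dia 41, tapering to 35 over the top 5 mm) above it; 58 mm tall in all, about 160 g. Stands upright; origin at the centre of its underside, z up. May be absent (None at the start).
- pot_blue: Open sample pot with a blue body (dia 54, 45 tall) and a white neck (dia 41, tapering to 35 over the top 5 mm) above it; 58 mm tall in all, about 160 g. Stands upright; origin at the centre of its underside, z up. May be absent (None at the start).
- pot_yellow: Open sample pot with a yellow body (dia 54, 45 tall) and a white neck (dia 41, tapering to 35 over the top 5 mm) above it; 58 mm tall in all, about 160 g. Stands upright; origin at the centre of its underside, z up. May be absent (None at the start).
- pot_green: Open sample pot with a green body (dia 54, 45 tall) and a white neck (dia 41, tapering to 35 over the top 5 mm) above it; 58 mm tall in all, about 160 g. Stands upright; origin at the centre of its underside, z up. May be absent (None at the start).
- lid_red: Loose slip-on lid, red: dia 52, 20 tall, open below (inner dia 46, 13 mm deep), about 30 g. Lies right way up (open side down). Origin at the centre of its lower rim, z up. It drops over a pot's neck with 2.5 mm to spare all round; fully home its origin is 45 mm above the pot's origin and on its axis.
- lid_blue: Loose slip-on lid, blue: dia 52, 20 tall, open below (inner dia 46, 13 mm deep), about 30 g. Lies right way up (open side down). Origin at the centre of its lower rim, z up. It drops over a pot's neck with 2.5 mm to spare all round; fully home its origin is 45 mm above the pot's origin and on its axis.
- lid_yellow: Loose slip-on lid, yellow: dia 52, 20 tall, open below (inner dia 46, 13 mm deep), about 30 g. Lies right way up (open side down). Origin at the centre of its lower rim, z up. It drops over a pot's neck with 2.5 mm to spare all round; fully home its origin is 45 mm above the pot's origin and on its axis.
- lid_green: Loose slip-on lid, green: dia 52, 20 tall, open below (inner dia 46, 13 mm deep), about 30 g. Lies right way up (open side down). Origin at the centre of its lower rim, z up. It drops over a pot's neck with 2.5 mm to spare all round; fully home its origin is 45 mm above the pot's origin and on its axis.
- jar: Spare-lid jar, pale, fixed, on a grey base plate (160 x 200 x 4). Outer dia 104, rim 80 above the table, mouth dia about 90, inner floor 5 up. Origin: centre of its underside. A dia 14 steel post stands 85 from its axis towards the jar's own -y; the swing arm carrying the cap pivots on it. On the +y side a dark keeper block, 76 tall, holds the arm's tongue while the cap is screwed down.
- jar_mouth (a point): Centre of the jar's mouth, at rim height (80 mm). Axes as the jar's.
- jar_in (a point): Centre of the jar's inner floor, 5 mm above the table.
- pivot_post (a point): Point on the vertical axis of the swing arm (the post), 100 mm above the table.
- cap_grip (a point): On the screw cap's axis, in its white grip bar, 122 above the table when screwed home, 131 when unscrewed. Bar 60 long (this point's x), 20 wide (y), 28 tall: top 10 above this point, underside 18 below. A steel arm (20 wide, top 22 below this point) runs under it from the post to past the cap's edge. Orange cap dia 110, its top 30 below this point.
- jar_cap (a joint): Turn of the cap relative to its arm, rad: 0 = screwed fully home (clockwise from above), 2.2 = fully unscrewed (counter-clockwise). Rises 4.2 mm per rad. Stays where left; friction about 0.1 N m. Only above about 1.5 does the arm's tongue clear its keeper so that the arm can swing; and the cap screws down only with the arm back at its stop.
- cap_arm (a joint): Swing of the arm about the post, rad: 0 = cap over the jar (a stop; slack to about 0.03 when screwed down); grows clockwise seen from above to 2.1 (a stop). Cap axis 85 mm from the post, towards the jar's +y at 0 and its +x at 1.57. Stays where left; friction about 0.12 N m. Above about 1.5 the mouth is clear. The grip bar's heading is the jar's yaw minus this joint plus joint jar_cap.
- dropper: Bystander: small amber bottle, dia 38, 62 tall, origin under its centre. Leave alone.
- tape: Bystander: roll of tape, dia 54, 18 tall, origin under its centre. Leave alone.
- timer: Bystander: grey square timer, 45 x 45 x 22 tall, origin under its centre. Leave alone.
Not all that is in view belongs to the job. Of the things that look like the pot_green, the smaller one is meant.

How it is judged:
By the outcome, as a careful person would: the job done as asked, in the order asked, and still so for the second after the job is handed in, with the robot touching nothing.
Of pot_red, pot_blue, pot_yellow, pot_green only 2 to 3 are there at a start; the rules pass over those that are not, and their reading is None.
At some moment in a run one of lid_red, lid_blue, lid_yellow, lid_green, pot_red, pot_blue, pot_yellow, pot_green may be knocked a few centimetres aside while the robot is not near it.
It also fails if it takes over 176 s, if anything falls off the work surface, if the arm or the gripper's body presses on something with over 40 N, if the wrist force passes 120 N, or if a joint passes its speed limit or range.

### The arm

A 6-joint arm with a two-finger parallel gripper is mounted at the origin on the work surface. World frame = base frame: x ahead of the robot, y to its left, z up, the work surface at z = 0. Lengths are in m, angles in degrees, forces in N, time in s.
With the tool pointing down it reaches from about 0.4 to 0.825 m from the base axis. Payload 7 kg.
Tool frame: the origin (TCP) lies at the very end of the fingers, on their centre line; the grasp point (between the pads) lies 19 mm behind it; x points along the fingers, z is the direction in which the jaws open and shut, and the axes are right-handed (so a half turn about x gives the same grasp; the last joint's range is limited). The gripper opens to 88 mm and grips with 3 to 60 N. Pads are 19 mm wide; open, the fingers measure 130 mm over their backs; the gripper's body (78 mm by 193 mm) begins 47 mm behind the grasp point.
Start: joints at [-51.847, 20.546, 0.682, 0, -70.136, -16.507], TCP at [0.249, -0.627, 0.227] pointing down, gripper open.
Joint ranges: [-176.03, 176.03], [-82.01, 121.73], [-58.28, 71.71], [-173.87, 95.51], [-174.79, -0.11], [-173.66, 173.66]. Speed limits (degrees/s): [136.94, 136.94, 172.46, 180, 180, 180].

### API

Orientations are given as [roll, pitch, yaw] about the fixed x, y, z axes, in that order (R = Rz(yaw) Ry(pitch) Rx(roll)).
In Python, from plant import sensors, cams, workorder gives the robot as it stands. The module is installed in compiled form; this text tells all that it offers.
- The arm moves only by the shell command python3 -m handwheel 'ROWS' [OPENING] [FORCE]. ROWS is JSON, one flat list of numbers, 4 for each row, row after row: the shift along the tool's x, y, z in cm, then the turn about the tool's x in degrees. A call has exactly 10 rows; each row is the pose to reach, as a shift and turn from the pose commanded when the call began, along the tool's axes at that moment; what a row does not reach only later rows make up. A row lasts 1/8 s, in which the tool goes at most 62.5 mm and 10.7 degrees, less where a joint would pass 70% of its speed; a pose out of reach is approached as far as the arm can. A call with a gripper value outside its range is refused whole. OPENING is the finger opening in cm, from 0 to 8.76, set as the call begins (- or left out, the last holds). The fingers move at their own pace and stop on an object; FORCE is the grip in N (left out, the last holds). Time passes only in rows, so rows that repeat a pose let the fingers close, or fill a call up. It gives the time, the measured TCP pose, the force and the opening at its end, in the units of the state.
- sensors.get_state(): the state, without advancing time (a new reading comes with each control period).
- cams.capture(name): name is "scene" or "side" or "wrist"; returns a dict with "image" (420x560x3 uint8, red, green, blue), "fov_y" (degrees; the focal length in pixels is half the picture's height over the tangent of half this angle, whatever the lens; pixels are square), "cx", "cy" (the principal point, pixels), "xyz" and "rotation" of the camera in the world. Camera axes: x right, y down, z forward; pixel columns grow to the right and rows downward; lengths in m; the calibration is good to about 2 mm. A picture is of the moment at which its call begins. There is no depth.
- workorder.close_job(): hands the job in, once; it reports no verdict.
The state is a dict: "time_s": time; "joints": joint angles; "qd": joint speeds; "joint_torque": joint torques, N m; "tcp_pos": TCP position; "eef_rot": TCP orientation; "contact_force": force on the tool from outside, world axes, zero at the start; "moment": the same for the moment, N m; "gripper_width": finger opening in m.
Only numpy, scipy, OpenCV 4.12 (cv2) and the standard library are available. Lean on these libraries where they do the work, as an engineer would, in place of code of your own. Each camera call takes 0.05 s, during which the arm holds its last target.

## Working session

There is one attempt and no reset: what is moved stays moved. The work goes in short steps, Python scripts to look and compute and a shell command to move; the robot and the scene stay as the last step left them, time stands still between calls to the robot, and variables do not carry over. Pictures are saved under pics/ and viewed, and the job is handed in when it is done.

```bash
mkdir -p pics; ls; python3 - <<'E'
from plant import sensors, cams
import cv2
print(sensors.get_state())
for n in ("scene","side","wrist"):
    c=cams.capture(n)
    cv2.imwrite(f"pics/a_{n}.png",c["image"][:,:,::-1])
    print(n,c["fov_y"],c["cx"],c["cy"],c["xyz"],c["rotation"], [k for k in c])
E
```

```text
pics
{'time_s': 0.0, 'joints': array([-5.18461477e+01,  2.05925243e+01,  6.34175542e-01, -1.99236597e-02,
       -7.01356240e+01, -1.65061838e+01]), 'qd': array([-0.00491845,  0.0183432 , -0.05455389, -0.03751404, -0.04837787,
        0.04231674]), 'joint_torque': array([ 1.71690886e-04, -5.82726896e+01,  2.93071944e+01,  6.99730530e+00,
        7.13380767e-03, -1.41948622e-04]), 'tcp_pos': array([ 0.24879478, -0.62695504,  0.22561406]), 'eef_rot': array([  5.2359403 ,  89.90417839, 116.87682344]), 'contact_force': array([-0.33226115,  0.37850117,  0.01226987]), 'moment': array([-0.03670437, -0.04869636, -0.02906172]), 'gripper_width': 0.08762575141355351}
scene 51.205593769712024 275.48261288698694 205.44285650192808 [1.29009204 0.20669732 0.60755738] [-125.33073922   -1.20096958  107.16431104] ['image', 'fov_y', 'cx', 'cy', 'xyz', 'rotation']
side 47.87002375538856 282.1013085508187 201.2956719211751 [0.17661645 0.6611961  0.89345658] [-136.18900309   -1.07576462 -145.46336018] ['image', 'fov_y', 'cx', 'cy', 'xyz', 'rotation']
wrist 67.86503409111913 286.9027796701908 208.2283712867996 [ 0.18567174 -0.65205414  0.38293284] [ 1.65256093e+02 -1.31076297e-01  1.11622425e+02] ['image', 'fov_y', 'cx', 'cy', 'xyz', 'rotation']
```

View pics/a_scene.png

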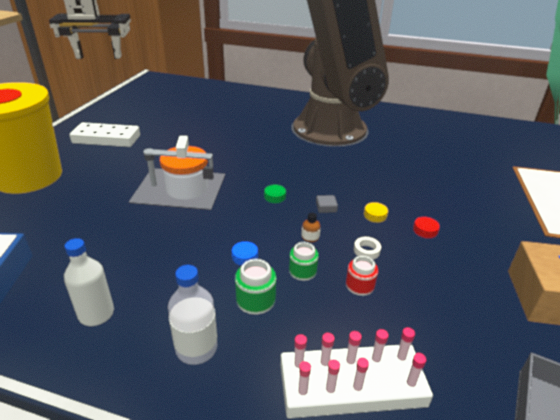

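View pics/a_side.png

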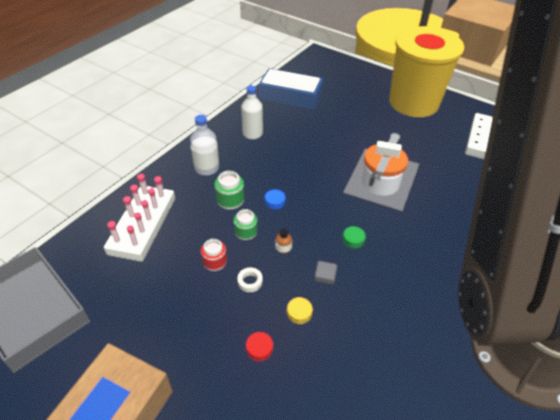

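View pics/a_wrist.png

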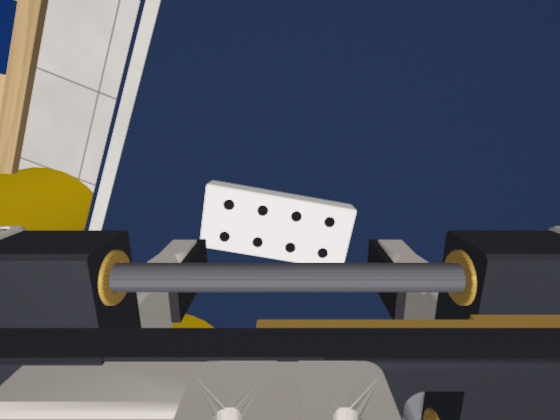

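The scene shows the jar with its orange cap at about (183,165). Two pots belong to the job: the small green one at (304,262) and red at (362,275). The big green pot at (256,287) is a decoy. The lids are green (275,193), yellow (376,212), red (427,227) and blue (245,252). So the red and green lids go on pots, and the blue and yellow lids go in the jar.

```bash
cat > h.py <<'E'
import numpy as np, cv2
from scipy.spatial.transform import Rotation as R
from plant import sensors, cams
def cam(n):
    c=cams.capture(n); c["f"]=c["image"].shape[0]/2/np.tan(np.radians(c["fov_y"])/2)
    c["R"]=R.from_euler("xyz",c["rotation"],degrees=True).as_matrix(); c["p"]=np.array(c["xyz"]); return c
def ray(c,uv):
    uv=np.atleast_2d(np.asarray(uv,float))
    d=np.c_[(uv[:,0]-c["cx"])/c["f"],(uv[:,1]-c["cy"])/c["f"],np.ones(len(uv))]
    return d@c["R"].T
def onz(c,uv,z):
    d=ray(c,uv); return c["p"]+d*((z-c["p"][2])/d[:,2])[:,None]
def proj(c,P):
    q=(np.atleast_2d(P)-c["p"])@c["R"]; return np.c_[q[:,0]/q[:,2]*c["f"]+c["cx"],q[:,1]/q[:,2]*c["f"]+c["cy"]]
HUE={"red":[(0,6),(174,180)],"orange":[(7,17)],"yellow":[(20,32)],"green":[(45,80)],"blue":[(100,116)]}
def blobs(c,col,amin=60,s=120,v=60):
    h=cv2.cvtColor(c["image"],cv2.COLOR_RGB2HSV)
    m=np.zeros(h.shape[:2],np.uint8)
    for a,b in HUE[col]: m|=cv2.inRange(h,(a,s,v),(b,255,255))
    cs,_=cv2.findContours(m,cv2.RETR_EXTERNAL,cv2.CHAIN_APPROX_NONE)
    out=[]
    for k in cs:
        if cv2.contourArea(k)<amin: continue
        k=cv2.convexHull(k); M=cv2.moments(k); out.append((M["m00"],(M["m10"]/M["m00"],M["m01"]/M["m00"]),k))
    return sorted(out,key=lambda t:-t[0])
def st():
    s=sensors.get_state(); print(round(s["time_s"],2),"tcp",s["tcp_pos"].round(4),"rot",s["eef_rot"].round(1),"F",s["contact_force"].round(1),"w",round(s["gripper_width"],4),"j",s["joints"].round(1)); return s
E
python3 - <<'E'
from h import *
for n in ("scene","side"):
    c=cam(n)
    for col in HUE:
        for A,uv,k in blobs(c,col):
            pts=onz(c,k[:,0,:],0.01)
            p=onz(c,uv,0.01)[0]
            if p[0]<.3 or p[0]>1 or abs(p[1])>.5: continue
            print(n,col,int(A),np.round(uv,1),"z10",p[:2].round(4),"z22",onz(c,uv,.0225)[0,:2].round(4),"z97",onz(c,uv,.097)[0,:2].round(4))
E
```

```text
scene red 794 [361.3 276.6] z10 [0.6541 0.1967] z22 [0.6674 0.1969] z97 [0.7467 0.1982]
scene red 415 [426.  226.9] z10 [0.4512 0.3124] z22 [0.4688 0.3102] z97 [0.5733 0.297 ]
scene orange 655 [182.  164.1] z10 [ 0.3781 -0.3257] z22 [ 0.3971 -0.3145] z97 [ 0.5109 -0.2482]
scene orange 140 [311.  225.3] z10 [0.5281 0.0671] z22 [0.5441 0.07  ] z97 [0.6391 0.0874]
scene yellow 380 [375.4 211.6] z10 [0.4291 0.1978] z22 [0.4471 0.198 ] z97 [0.5544 0.1991]
scene green 924 [255.2 295.9] z10 [0.7654 0.019 ] z22 [0.7764 0.0229] z97 [0.8418 0.0463]
scene green 716 [255.2 277.5] z10 [0.7209 0.0034] z22 [0.7328 0.0077] z97 [0.8038 0.033 ]
scene green 417 [302.7 267.7] z10 [0.6659 0.0832] z22 [0.679  0.0858] z97 [0.7568 0.1012]
scene green 331 [274.5 193.1] z10 [ 0.4313 -0.0479] z22 [ 0.4493 -0.0426] z97 [ 0.5563 -0.0109]
scene green 321 [303.6 254.5] z10 [0.6276 0.0753] z22 [0.6415 0.078 ] z97 [0.724  0.0944]
scene blue 164112 [292.  261.1] z10 [0.6543 0.0581] z22 [0.6676 0.0612] z97 [0.7468 0.0797]
side red 604 [259.1 345.8] z10 [0.454  0.3102] z22 [0.45   0.3152] z97 [0.4266 0.3448]
side red 5
[... 202 characters left out ...]
 z10 [ 0.5313 -0.3387] z22 [ 0.5263 -0.3245] z97 [ 0.4964 -0.2402]
side orange 112 [283.4 239. ] z10 [0.5697 0.0552] z22 [0.5642 0.0637] z97 [0.531  0.1148]
side yellow 524 [299.3 310. ] z10 [0.4326 0.1956] z22 [0.429  0.2022] z97 [0.4074 0.2414]
side green 390 [353.8 236.5] z10 [ 0.4351 -0.0503] z22 [ 0.4314 -0.0402] z97 [0.4096 0.0198]
side green 321 [230.2 197.6] z10 [0.761 0.021] z22 [0.7528 0.0301] z97 [0.7035 0.0841]
side green 187 [246.  230.7] z10 [0.6588 0.0864] z22 [0.652  0.0946] z97 [0.6113 0.143 ]
side blue 3279 [295.9 185.6] z10 [ 0.6465 -0.1157] z22 [ 0.6398 -0.1047] z97 [ 0.6002 -0.0392]
side blue 549 [367.1 260.6] z10 [ 0.3751 -0.0043] z22 [0.3723 0.0052] z97 [0.3555 0.0613]
```

View zoom.

```bash
python3 - <<'E'
from h import *
a=cam("scene")["image"][115:215,120:240]; b=cam("side")["image"][120:220,330:450]
cv2.imwrite("pics/jar0.png",cv2.resize(np.hstack([a,b])[:,:,::-1],None,fx=3.3,fy=3.3,interpolation=cv2.INTER_CUBIC))
for n in ("scene","side"):
    c=cam(n)
    HUE["blue"]=[(100,118)]
    for A,uv,k in blobs(c,"blue",s=200,v=130): print(n,"blue",A,np.round(uv,1),onz(c,uv,.01)[0,:2].round(4))
    h=cv2.cvtColor(c["image"],cv2.COLOR_RGB2HSV); m=cv2.inRange(h,(45,120,60),(80,255,255))
    # merge green pot by closing
    m=cv2.morphologyEx(m,cv2.MORPH_CLOSE,np.ones((9,9),np.uint8))
    cs,_=cv2.findContours(m,cv2.RETR_EXTERNAL,cv2.CHAIN_APPROX_NONE)
    for k in cs:
        if cv2.contourArea(k)<200: continue
        M=cv2.moments(cv2.convexHull(k)); uv=(M["m10"]/M["m00"],M["m01"]/M["m00"]); print(n,"green",M["m00"],np.round(uv,1),onz(c,uv,.0225)[0,:2].round(4))
    # white necks
    m=cv2.inRange(h,(0,0,120),(180,60,255)); cs,_=cv2.findContours(m,cv2.RETR_EXTERNAL,cv2.CHAIN_APPROX_NONE)
    for k in cs:
        if 80<cv2.contourArea(k)<1500:
            M=cv2.moments(cv2.convexHull(k)); uv=(M["m10"]/M["m00"],M["m01"]/M["m00"]); p=onz(c,uv,.052)[0,:2]
            if .55<p[0]<.85 and -.05<p[1]<.3: print(n,"white",M["m00"],np.round(uv,1),p.round(4))
E
```

```text
scene blue 437.0 [243.9 251.7] [ 0.6581 -0.0432]
scene blue 244.0 [185.8 272.2] [ 0.7496 -0.1284]
scene blue 165.5 [ 73.6 244.6] [ 0.7489 -0.3835]
scene green 1562.5 [255.4 287.9] [0.7579 0.0168]
scene green 744.0 [303.1 261.9] [0.6628 0.0824]
scene green 329.0 [274.6 193.1] [ 0.4495 -0.0424]
scene green 605.5 [555.1  60.7] [-0.9926  0.8379]
scene white 662.0 [255.3 271.7] [0.747 0.013]
scene white 305.5 [304. 250.] [0.6615 0.0821]
scene white 827.5 [365.7 253.8] [0.6346 0.1967]
scene white 182.0 [310.2 233.4] [0.6082 0.0816]
side green 389.0 [353.8 236.4] [ 0.4314 -0.0404]
side green 421.0 [245.4 225.3] [0.6637 0.0818]
side green 667.5 [229.5 191.2] [0.7688 0.013 ]
side white 238.0 [212.4 246. ] [0.6699 0.1934]
side white 216.0 [244.8 216.3] [0.6657 0.0798]
side white 332.0 [228.3 179.3] [0.7784 0.0029]
```

View pics/jar0.png

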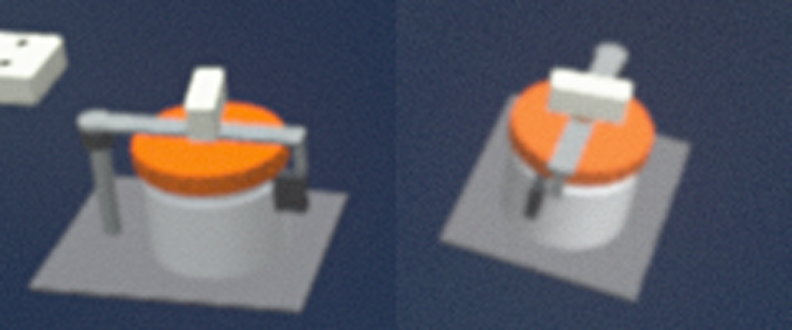

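```bash
python3 - <<'E'
from h import *
a=cam("scene"); b=cam("side")
A=np.array([(117,178),(348,193),(300,311),(30,290)])/3.3+[120,115]
B=np.array([(690-396,147),(637-396,300),(441-396,240),(512-396,97)])/3.3+[330,120]
for c,P in((a,A),(b,B)):
    q=onz(c,P,.004)[:,:2]; print(q.round(3).tolist(), q.mean(0).round(4))
    for i in range(4):
        d=q[(i+1)%4]-q[i]; print(np.hypot(*d).round(3),np.degrees(np.arctan2(d[1],d[0])).round(1))
# bar: top face centre z=.132 ; px by white mask
for c,(x0,y0,x1,y1) in((a,(170,130,195,165)),(b,(370,135,405,160))):
    h=cv2.cvtColor(c["image"],cv2.COLOR_RGB2HSV); m=cv2.inRange(h,(0,0,190),(180,50,255)); z=np.zeros_like(m); z[y0:y1,x0:x1]=m[y0:y1,x0:x1]
    k=max(cv2.findContours(z,cv2.RETR_EXTERNAL,cv2.CHAIN_APPROX_NONE)[0],key=cv2.contourArea)
    M=cv2.moments(k); uv=(M["m10"]/M["m00"],M["m01"]/M["m00"]); print(uv,M["m00"],onz(c,uv,.118)[0].round(4))
# post top & arm end
print("post scene",onz(a,[[95/3.3+120,117/3.3+115]],.105), "side",onz(b,[[(610-396)/3.3+330,52/3.3+120]],.105))
print("armend scene",onz(a,[[298/3.3+120,131/3.3+115]],.1), "side",onz(b,[[(563-396)/3.3+330,168/3.3+120]],.1))
E
```

```text
[[0.415, -0.386], [0.376, -0.201], [0.536, -0.171], [0.575, -0.365]] [ 0.4756 -0.2806]
0.189 102.0
0.163 10.5
0.197 -78.7
0.161 -172.5
[[0.412, -0.397], [0.374, -0.204], [0.531, -0.173], [0.568, -0.366]] [ 0.4715 -0.2849]
0.196 101.2
0.16 11.3
0.197 -79.2
0.159 -168.9
(181.3754385964912, 142.16842105263157) 95.0 [ 0.449  -0.2791  0.118 ]
(389.57714285714286, 144.27333333333334) 175.0 [ 0.4761 -0.29    0.118 ]
post scene [[ 0.49074429 -0.34478737  0.105     ]] side [[ 0.48532058 -0.34714128  0.105     ]]
armend scene [[ 0.45335457 -0.20292864  0.1       ]] side [[ 0.45574155 -0.20362963  0.1       ]]
```

```bash
cat >> h.py <<'E'
def axes(s=None):
    s=s or sensors.get_state(); return s["tcp_pos"],R.from_euler("xyz",s["eef_rot"],degrees=True).as_matrix()
def go(P,phi=None,fine=True):
    p,M=axes(); d=M.T@(np.array(P)-p)*100
    f=np.degrees(np.arctan2(M[1,2],M[0,2])); t=None
    if phi is not None: t=-((phi-f+90)%180-90)
    print("shift cm",d.round(2),"phi now",round(f,1),"turn",None if t is None else round(t,1),"(or other way %+.0f)"%(0 if t is None else t-180*np.sign(t)))
E
python3 - <<'E'
from h import *
st(); p,M=axes(); print(M.round(3))
go([.472,-.263,.23],101)
E
```

```text
0.55 tcp [ 0.249  -0.6274  0.2266] rot [-95.2  90.   16.4] F [-1.1  0.2 -1. ] w 0.0878 j [-51.8  20.5   0.7  -0.  -70.1 -16.5]
[[ 0.    -0.929 -0.369]
 [ 0.    -0.369  0.929]
 [-1.    -0.    -0.   ]]
shift cm [ -0.34 -34.17  25.64] phi now 111.6 turn 10.6 (or other way -169)
```

```bash
python3 -m handwheel '[-4,-4,3,0, -7,-8.5,6.4,3, -7,-12.8,9.6,10.6, -7,-17,12.8,10.6, -7,-21.4,16,10.6, -7,-25.6,19.2,10.6, -7,-30,22.4,10.6, -7,-34.2,25.6,10.6, -7,-34.2,25.6,10.6, -7,-34.2,25.6,10.6]' 8.76; python3 - <<'E'
from h import *
st(); c=cam("wrist"); cv2.imwrite("pics/w1.png",c["image"][:,:,::-1]); print(proj(c,[.472,-.263,.132]),c["p"])
E
```

```text
time_s: 1.8
tcp_pos: [0.4724, -0.2631, 0.2967]
eef_rot: [176.3, 90.0, -82.6]
contact_force: [-0.2, -0.1, -0.2]
gripper_width: 0.0875
1.8 tcp [ 0.4724 -0.2631  0.2967] rot [176.3  90.  -82.6] F [-0.2 -0.1 -0.2] w 0.0875 j [ -8.3   5.6  -9.8   0.  -74.6 -70.6]
[[286.5875519  192.46774923]] [ 0.40567167 -0.27589565  0.45387492]
```

View pics/w1.png

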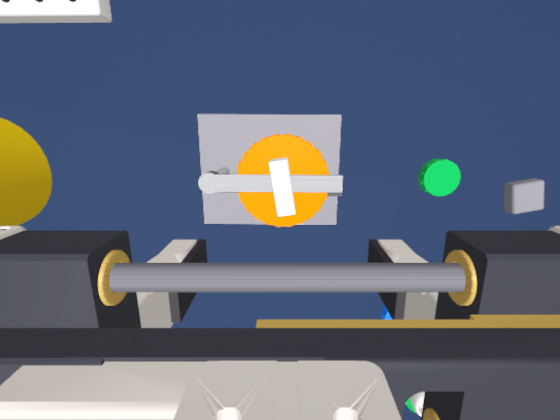

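```bash
python3 - <<'E'
from h import *
c=cam("wrist"); h=cv2.cvtColor(c["image"],cv2.COLOR_RGB2HSV)
cv2.imwrite("pics/w1z.png",cv2.resize(c["image"][100:240,180:360,::-1],None,fx=4,fy=4,interpolation=cv2.INTER_CUBIC))
m=cv2.inRange(h,(0,0,235),(180,40,255)); z=np.zeros_like(m); z[140:230,255:310]=m[140:230,255:310]
k=max(cv2.findContours(z,cv2.RETR_EXTERNAL,cv2.CHAIN_APPROX_NONE)[0],key=cv2.contourArea)
b=cv2.boxPoints(cv2.minAreaRect(k)); q=onz(c,b,.132)[:,:2]; print(b.round(1).tolist(),q.round(4).tolist(),q.mean(0))
for i in range(4): d=q[(i+1)%4]-q[i]; print(np.hypot(*d).round(4),np.degrees(np.arctan2(d[1],d[0])).round(1))
e=onz(c,[(209,183)],.105),onz(c,[(343,184)],.1); print(e); d=(e[1]-e[0])[0]; print(np.hypot(*d[:2]), np.degrees(np.arctan2(d[1],d[0])))
A,uv,k=[t for t in blobs(c,"orange",s=150)][0]; print("cap",uv,A,onz(c,uv,.092)[0],onz(c,uv,.1)[0])
(x,y),r=cv2.minEnclosingCircle(k); print(x,y,r, onz(c,[(x,y)],.09))
pl=np.array([(198,115),(341,115),(337,225),(205,224)]); print(onz(c,pl,.004)[:,:2])
E
```

```text
[[268.3999938964844, 162.1999969482422], [287.29998779296875, 159.3000030517578], [295.70001220703125, 214.1999969482422], [276.8999938964844, 217.10000610351562]] [[0.4442, -0.2879], [0.4376, -0.2694], [0.4931, -0.2494], [0.5002, -0.2686]] [ 0.46877524 -0.26881219]
0.0196 109.7
0.0591 19.8
0.0205 -69.9
0.0592 -161.0
(array([[ 0.48330036, -0.35068739,  0.105     ]]), array([[ 0.45615754, -0.20051015,  0.1       ]]))
0.15261040558105116 100.2449550483599Traceback (most recent call last):
  File "<stdin>", line 9, in <module>
IndexError: list index out of range
```

View pics/w1z.png

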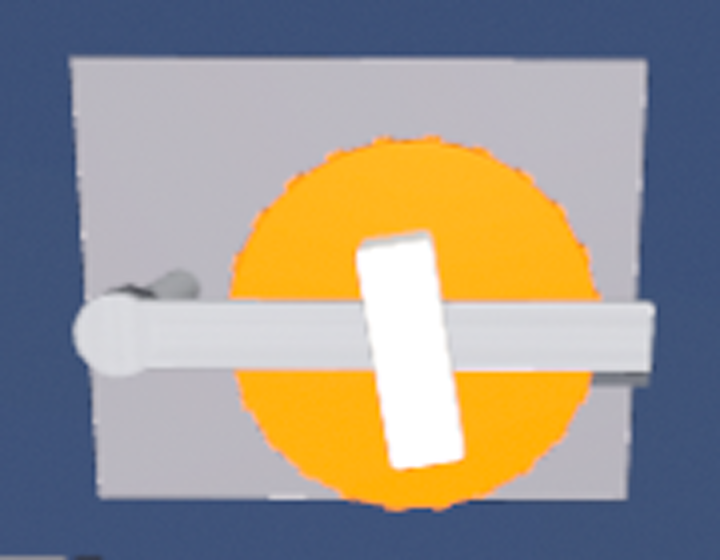

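```bash
python3 - <<'E'
from h import *
go([.469,-.268,.111],109.5)
E
```

```text
shift cm [18.56  0.37 -0.34] phi now 101.0 turn -8.5 (or other way +172)
```

```bash
python3 -m handwheel '[0,0.35,-0.35,-8.5, 4,0.35,-0.35,-8.5, 8,0.35,-0.35,-8.5, 12,0.35,-0.35,-8.5, 15,0.35,-0.35,-8.5, 17,0.35,-0.35,-8.5, 18.5,0.35,-0.35,-8.5, 18.5,0.35,-0.35,-8.5, 18.5,0.35,-0.35,-8.5, 18.5,0.35,-0.35,-8.5]'
python3 -m handwheel '[0,0,0,0, 0,0,0,0, 0,0,0,0, 0,0,0,0, 0,0,0,0, 0,0,0,0, 0,0,0,0, 0,0,0,0, 0,0,0,0, 0,0,0,0]' 0 30
python3 - <<'E'
from h import *
st(); c=cam("wrist"); cv2.imwrite("pics/w2.png",c["image"][:,:,::-1]); c=cam("scene");cv2.imwrite("pics/s2.png",c["image"][:,:,::-1])
E
```

```text
time_s: 3.15
tcp_pos: [0.4702, -0.2676, 0.1125]
eef_rot: [-123.4, 89.9, -13.9]
contact_force: [0.7, -0.1, -0.0]
gripper_width: 0.0877
time_s: 4.4
tcp_pos: [0.47, -0.2683, 0.1116]
eef_rot: [-176.0, 89.9, -66.5]
contact_force: [1.3, -6.4, -3.9]
gripper_width: 0.0197
4.4 tcp [ 0.47   -0.2683  0.1116] rot [-176.    89.9  -66.5] F [ 1.3 -6.4 -3.9] w 0.0197 j [ -8.9  14.1 -25.1   0.1 -50.8 -61.6]
```

View pics/w2.png

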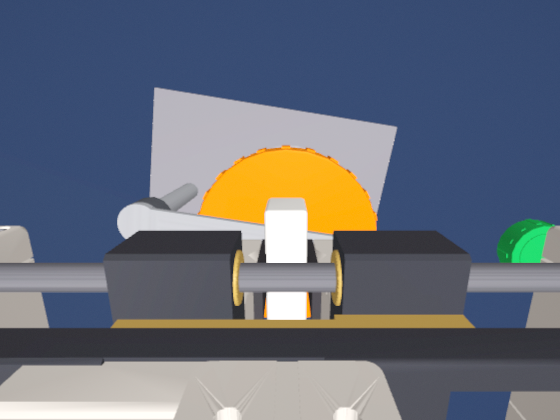

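```bash
python3 -m handwheel '[-0.05,0,0,-7, -0.12,0,0,-16, -0.19,0,0,-26, -0.26,0,0,-36, -0.34,0,0,-46, -0.41,0,0,-56, -0.48,0,0,-66, -0.53,0,0,-73, -0.53,0,0,-73, -0.53,0,0,-73]'
python3 - <<'E'
from h import *
st(); c=cam("wrist"); cv2.imwrite("pics/w3.png",c["image"][:,:,::-1])
E
```

```text
time_s: 5.75
tcp_pos: [0.4697, -0.2677, 0.1169]
eef_rot: [99.5, 90.0, -78.1]
contact_force: [-0.6, -3.9, -0.5]
gripper_width: 0.0194
5.75 tcp [ 0.4697 -0.2677  0.1169] rot [ 99.5  90.  -78.1] F [-0.6 -3.9 -0.5] w 0.0194 j [ -8.9  13.7 -24.8   0.  -51.5  11.3]
```

View pics/w3.png

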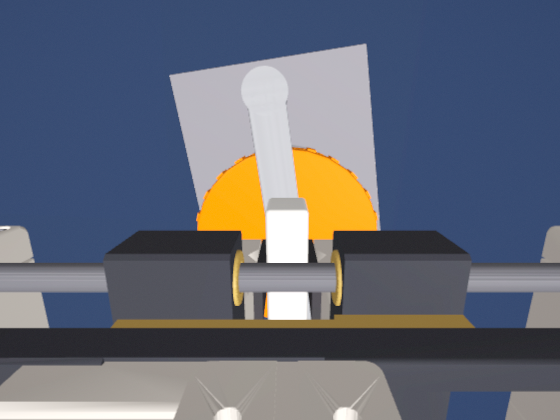

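```bash
python3 -m handwheel '[-0.05,0,0,-7, -0.12,0,0,-16, -0.19,0,0,-26, -0.25,0,0,-34, -0.29,0,0,-40, -0.3,0,0,-41, -0.3,0,0,-41, -0.3,0,0,-41, -0.3,0,0,-41, -0.3,0,0,-41]'
python3 - <<'E'
from h import *
s=st(); print(s["moment"]); p,M=axes(); print(np.degrees(np.arctan2(M[1,2],M[0,2])))
# arc plan: post, arm rotates cw
post=np.array([.4838,-.3510]); c0=p[:2]
print(np.hypot(*(c0-post)), np.degrees(np.arctan2(*(c0-post)[::-1])))
post=c0-.085*np.array([np.cos(np.radians(100.5)),np.sin(np.radians(100.5))])
print(post)
for a in range(5,111,5):
    t=-np.radians(a); r=c0-post; q=post+[r[0]*np.cos(t)-r[1]*np.sin(t), r[0]*np.sin(t)+r[1]*np.cos(t)]
    d=M.T@np.array([*(q-c0),0])*100; print(a,d.round(2),q.round(3))
E
```

```text
time_s: 7.05
tcp_pos: [0.4693, -0.2679, 0.1199]
eef_rot: [1.3, 89.9, -135.3]
contact_force: [-1.1, -6.0, -0.0]
gripper_width: 0.0199
7.05 tcp [ 0.4693 -0.2679  0.1199] rot [   1.3   89.9 -135.3] F [-1.1 -6.  -0. ] w 0.0199 j [ -8.9  13.5 -24.6   0.1 -51.9  52.3]
[-2.32441286  0.86923135 -0.02831153]
-136.55109550022965
0.08435211940074976 99.89397890029221
[ 0.48479617 -0.35147908]
5 [-0.    0.43 -0.6 ] [ 0.477 -0.267]
10 [-0.    0.91 -1.17] [ 0.484 -0.266]
15 [-0.    1.44 -1.69] [ 0.491 -0.267]
20 [-0.    2.01 -2.16] [ 0.499 -0.268]
25 [-0.    2.62 -2.58] [ 0.506 -0.269]
30 [-0.    3.27 -2.95] [ 0.513 -0.271]
35 [-0.    3.94 -3.26] [ 0.52  -0.274]
40 [-0.    4.64 -3.5 ] [ 0.527 -0.277]
45 [-0.    5.36 -3.69] [ 0.533 -0.281]
50 [-0.    6.09 -3.81] [ 0.539 -0.286]
55 [-0.    6.83 -3.87] [ 0.544 -0.291]
60 [-0.    7.57 -3.87] [ 0.549 -0.296]
65 [-0.    8.31 -3.8 ] [ 0.554 -0.302]
70 [-0.    9.04 -3.66] [ 0.558 -0.308]
75 [-0.    9.75 -3.46] [ 0.562 -0.315]
80 [-0.   10.45 -3.2 ] [ 0.564 -0.322]
85 [-0.   11.12 -2.89] [ 0.567 -0.329]
90 [-0.   11.76 -2.51] [ 0.568 -0.336]
95 [-0.   12.36 -2.08] [ 0.569 -0.343]
100 [-0.   12.92 -1.6 ] [ 0.57  -0.351]
105 [-0.   13.44 -1.07] [ 0.57  -0.358]
110 [-0.   13.92 -0.5 ] [ 0.569 -0.366]
```

```bash
python3 -m handwheel '[0,0.43,-0.6,5, 0,0.91,-1.17,10, 0,1.44,-1.69,15, 0,2.01,-2.16,20, 0,2.62,-2.58,25, 0,3.27,-2.95,30, 0,3.94,-3.26,35, 0,4.64,-3.5,40, 0,5.36,-3.69,45, 0,5.36,-3.69,45]'
python3 - <<'E'
from h import *
s=st(); p,M=axes(); print(np.degrees(np.arctan2(M[1,2],M[0,2])))
post=np.array([ 0.48479617, -0.35147908]); c0=p[:2]
print(np.hypot(*(c0-post)), np.degrees(np.arctan2(*(c0-post)[::-1])))
c0=post+(c0-post)*.085/np.hypot(*(c0-post))
for a in range(5,61,5):
    t=-np.radians(a); r=c0-post; q=post+[r[0]*np.cos(t)-r[1]*np.sin(t), r[0]*np.sin(t)+r[1]*np.cos(t)]
    d=M.T@np.array([*(q-p[:2]),0])*100; print(a,d.round(2),q.round(3))
c=cam("wrist"); cv2.imwrite("pics/w4.png",c["image"][:,:,::-1])
E
```

```text
time_s: 8.3
tcp_pos: [0.533, -0.2812, 0.1198]
eef_rot: [12.9, 89.9, -168.6]
contact_force: [-2.9, -3.7, 2.2]
gripper_width: 0.0196
8.3 tcp [ 0.533  -0.2812  0.1198] rot [  12.9   89.9 -168.6] F [-2.9 -3.7  2.2] w 0.0196 j [ -9.2  18.9 -16.8   0.  -54.4   7.7]
178.48870935419697
0.08527837252066296 55.55197801709062
5 [-0.    0.45 -0.59] [ 0.539 -0.286]
10 [-0.    0.93 -1.15] [ 0.544 -0.291]
15 [-0.    1.46 -1.67] [ 0.549 -0.296]
20 [-0.    2.03 -2.15] [ 0.554 -0.302]
25 [-0.    2.64 -2.57] [ 0.558 -0.308]
30 [-0.    3.29 -2.93] [ 0.561 -0.315]
35 [-0.    3.96 -3.24] [ 0.564 -0.322]
40 [-0.    4.66 -3.49] [ 0.567 -0.329]
45 [-0.    5.38 -3.68] [ 0.568 -0.336]
50 [-0.    6.11 -3.8 ] [ 0.569 -0.343]
55 [-0.    6.85 -3.86] [ 0.57  -0.351]
60 [-0.    7.59 -3.85] [ 0.57  -0.358]
```

View pics/w4.png

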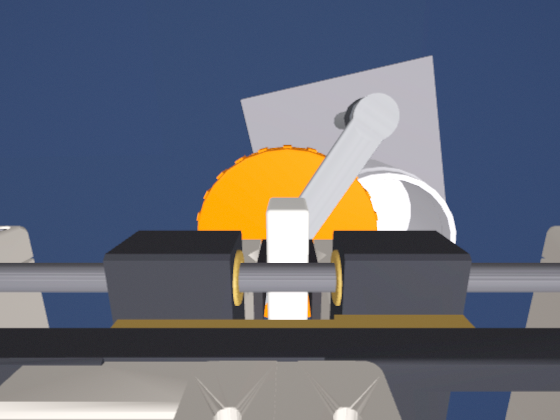

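The arm is swinging and the mouth is partly open at about (420,215). I'll continue by another 52°.

```bash
python3 -m handwheel '[0,0.45,-0.59,5, 0,0.93,-1.15,10, 0,1.46,-1.67,15, 0,2.03,-2.15,20, 0,2.64,-2.57,25, 0,3.29,-2.93,30, 0,3.96,-3.24,35, 0,4.66,-3.49,40, 0,5.38,-3.68,45, 0,6.25,-3.82,51]'
python3 -m handwheel '[0,0,0,0, 0,0,0,0, -4,0,0,0, -8,0,0,0, -13,0,0,0, -18,0,0,0, -18,0,0,0, -18,0,0,0, -18,0,0,0, -18,0,0,0]' 8
python3 - <<'E'
from h import *
s=st(); p,M=axes(); print(np.degrees(np.arctan2(M[1,2],M[0,2])))
for n in ("wrist","scene","side"): cv2.imwrite(f"pics/v5{n}.png",cam(n)["image"][:,:,::-1])
E
```

```text
time_s: 9.6
tcp_pos: [0.5704, -0.3435, 0.1199]
eef_rot: [-90.9, 89.9, 36.6]
contact_force: [0.1, -0.1, 1.3]
gripper_width: 0.0198
time_s: 10.85
tcp_pos: [0.5697, -0.344, 0.2986]
eef_rot: [33.7, 89.9, 161.3]
contact_force: [-0.5, 0.6, 0.1]
gripper_width: 0.0798
10.85 tcp [ 0.5697 -0.344   0.2986] rot [ 33.7  89.9 161.3] F [-0.5  0.6  0.1] w 0.0798 j [-14.4  17.8   6.   -0.  -78.3 -38. ]
127.56848536813612
```

View pics/v5wrist.png

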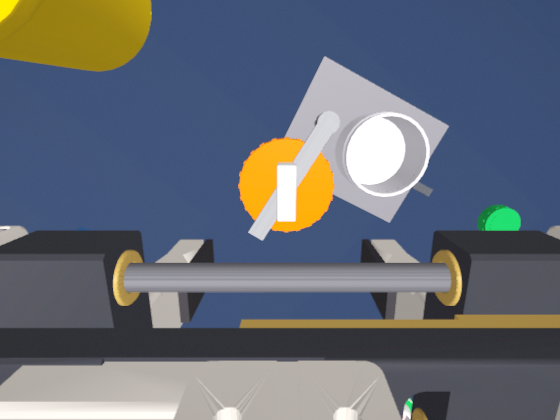

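View pics/v5side.png

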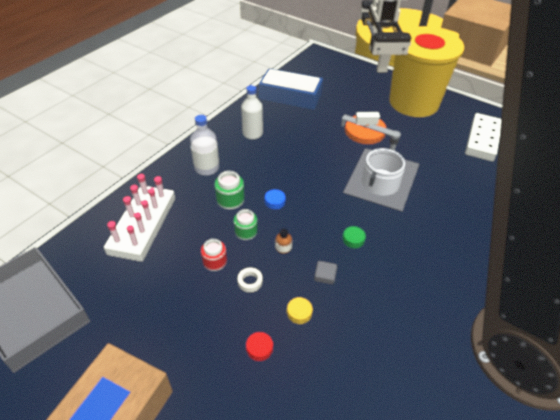

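The jar mouth is clear at (388,153) in the wrist picture, and the cap is aside at (286,185). Next is the blue lid, so I'll re-measure everything.

```bash
cat >> h.py <<'E'
HUE["blue"]=[(100,118)]
def survey():
    """lids (z mid .010), pots (z mid .0225) from scene+side"""
    for n in ("scene","side"):
        c=cam(n)
        for col,s,v in (("red",120,60),("yellow",120,60),("green",120,60),("blue",200,130)):
            h=cv2.cvtColor(c["image"],cv2.COLOR_RGB2HSV); m=np.zeros(h.shape[:2],np.uint8)
            for a,b in HUE[col]: m|=cv2.inRange(h,(a,s,v),(b,255,255))
            m=cv2.morphologyEx(m,cv2.MORPH_CLOSE,np.ones((9,9),np.uint8))
            for k in cv2.findContours(m,cv2.RETR_EXTERNAL,cv2.CHAIN_APPROX_NONE)[0]:
                if cv2.contourArea(k)<150: continue
                M=cv2.moments(cv2.convexHull(k)); uv=(M["m10"]/M["m00"],M["m01"]/M["m00"])
                l=onz(c,uv,.01)[0,:2]; p=onz(c,uv,.0225)[0,:2]
                if .35<p[0]<.85 and -.45<p[1]<.45: print(n,col,int(M["m00"]),np.round(uv,0),"lid",l.round(4),"pot",p.round(4))
E
python3 - <<'E'
from h import *
survey()
c=cam("scene"); print("bottle bases",onz(c,[(195,345),(95,310)],.03)[:,:2])
c=cam("wrist"); h=cv2.cvtColor(c["image"],cv2.COLOR_RGB2HSV)
m=cv2.inRange(h,(0,0,215),(180,40,255)); z=np.zeros_like(m); z[105:205,335:435]=m[105:205,335:435]
k=max(cv2.findContours(z,cv2.RETR_EXTERNAL,cv2.CHAIN_APPROX_NONE)[0],key=cv2.contourArea); e=cv2.fitEllipse(cv2.convexHull(k)); print(e,onz(c,[e[0]],.08))
E
```

```text
scene red 793 [361. 277.] lid [0.6541 0.1966] pot [0.6674 0.1969]
scene red 414 [426. 227.] lid [0.4512 0.3125] pot [0.4687 0.3103]
scene yellow 382 [375. 212.] lid [0.4297 0.1979] pot [0.4477 0.1981]
scene green 1566 [255. 288.] lid [0.7465 0.0128] pot [0.7579 0.0168]
scene green 740 [303. 262.] lid [0.6494 0.0798] pot [0.6628 0.0824]
scene green 332 [275. 193.] lid [ 0.4313 -0.0479] pot [ 0.4493 -0.0426]
scene blue 262 [186. 273.] lid [ 0.7516 -0.1273] pot [ 0.7629 -0.1204]
scene blue 439 [244. 252.] lid [ 0.6579 -0.0432] pot [ 0.6711 -0.038 ]
scene blue 182 [ 74. 245.] lid [ 0.7509 -0.382 ] pot [ 0.7622 -0.3697]
side red 609 [259. 346.] lid [0.4538 0.3102] pot [0.4499 0.3151]
side red 522 [214. 255.] lid [0.674  0.1895] pot [0.667  0.1962]
side yellow 521 [299. 310.] lid [0.4326 0.1956] pot [0.429  0.2022]
side green 390 [354. 236.] lid [ 0.4351 -0.0503] pot [ 0.4315 -0.0403]
side green 416 [245. 225.] lid [0.6706 0.0734] pot [0.6637 0.0817]
side green 660 [229. 191.] lid [0.7774 0.0039] pot [0.7689 0.0132]
bottle bases [[ 0.90960283 -0.03006029]
 [ 0.89765587 -0.22049623]]
((387.29278564453125, 153.167724609375), (82.6866683959961, 86.77749633789062), 34.911109924316406) [[ 0.46768816 -0.27117435  0.08      ]]
```

```bash
python3 - <<'E'
from h import *
go([.657,-.044,.10],119)
E
```

```text
shift cm [ 19.97 -25.2   18.5 ] phi now 127.5 turn 8.5 (or other way -171)
```

```bash
python3 -m handwheel '[0,-4,3,2, 0,-8.4,6.2,5, 3,-12.6,9.25,8.5, 6,-16.8,12.3,8.5, 9,-21,15.4,8.5, 10,-25.2,18.5,8.5, 10,-25.2,18.5,8.5, 10,-25.2,18.5,8.5, 10,-25.2,18.5,8.5, 10,-25.2,18.5,8.5]' 8.76
python3 - <<'E'
from h import *
st(); c=cam("wrist"); cv2.imwrite("pics/w6.png",c["image"][:,:,::-1])
for col in ("blue",):
    for A,uv,k in blobs(c,col,s=200,v=130):
        print(A,uv,onz(c,uv,.014)[0], onz(c,uv,.02)[0])
E
```

```text
time_s: 12.45
tcp_pos: [0.6569, -0.0451, 0.2004]
eef_rot: [-108.8, 90.0, 10.2]
contact_force: [-0.7, -0.8, -0.1]
gripper_width: 0.0876
12.45 tcp [ 0.6569 -0.0451  0.2004] rot [-108.8   90.    10.2] F [-0.7 -0.8 -0.1] w 0.0876 j [ 13.   19.9  -3.7   0.  -66.3 -74. ]
```

View pics/w6.png

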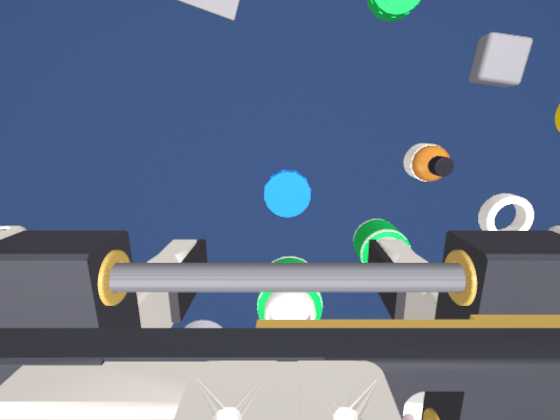

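```bash
cat >> h.py <<'E'
def disc(c,u,v,z,w=45,tol=45):
    """disc of colour like that at (u,v): centre on plane z, radius mm"""
    im=cv2.cvtColor(c["image"],cv2.COLOR_RGB2Lab).astype(int); ref=np.median(im[v-3:v+4,u-3:u+4].reshape(-1,3),0)
    m=((np.abs(im-ref)*[0.5,1,1]).sum(2)<tol).astype(np.uint8); z0=np.zeros_like(m); z0[max(0,v-w):v+w,max(0,u-w):u+w]=m[max(0,v-w):v+w,max(0,u-w):u+w]
    k=max(cv2.findContours(z0,cv2.RETR_EXTERNAL,cv2.CHAIN_APPROX_NONE)[0],key=cv2.contourArea); k=cv2.convexHull(k)
    q=onz(c,k[:,0,:],z)[:,:2].astype(np.float32); (x,y),r=cv2.minEnclosingCircle(q*1000); uv=cv2.minEnclosingCircle(k)
    print("disc px",np.round(uv[0],1),round(uv[1],1),"world",round(x/1000,4),round(y/1000,4),"r mm",round(r,1)); return np.array([x,y])/1000
E
python3 - <<'E'
from h import *
c=cam("wrist"); p=disc(c,287,194,.02); go([*p,.003])
E
```

```text
disc px [287.  193.6] 23.3 world 0.6609 -0.0422 r mm 26.0
shift cm [19.72 -0.46  0.04] phi now 119.0 turn None (or other way +0)
```

```bash
python3 -m handwheel '[4,-0.45,0,0, 8,-0.45,0,0, 12,-0.45,0,0, 15,-0.45,0,0, 17.5,-0.45,0,0, 19,-0.45,0,0, 19.6,-0.45,0,0, 19.6,-0.45,0,0, 19.6,-0.45,0,0, 19.6,-0.45,0,0]'
python3 -m handwheel '[0,0,0,0, 0,0,0,0, 0,0,0,0, 0,0,0,0, 0,0,0,0, -2,0,0,0, -6,0,0,0, -10,0,0,0, -15,0,0,0, -20,0,0,0]' 3 20
python3 - <<'E'
from h import *
st(); c=cam("wrist"); cv2.imwrite("pics/w7.png",c["image"][:,:,::-1]); go([.4685,-.2695,.20],56); survey()
E
```

```text
time_s: 13.8
tcp_pos: [0.6614, -0.0417, 0.0048]
eef_rot: [-108.4, 89.9, 10.7]
contact_force: [-0.7, 0.9, 0.4]
gripper_width: 0.0877
time_s: 15.05
tcp_pos: [0.6606, -0.0419, 0.2053]
eef_rot: [66.5, 90.0, -174.4]
contact_force: [1.2, -0.2, -0.8]
gripper_width: 0.0509
15.05 tcp [ 0.6606 -0.0419  0.2053] rot [  66.5   90.  -174.4] F [ 1.2 -0.2 -0.8] w 0.0509 j [ 13.2  20.1  -2.8  -0.  -67.1 -74.2]
shift cm [  1.17  28.14 -10.34] phi now 119.1 turn 63.1 (or other way -117)
scene red 807 [361. 276.] lid [0.6534 0.1965] pot [0.6668 0.1967]
scene red 417 [426. 227.] lid [0.451  0.3125] pot [0.4686 0.3102]
scene yellow 377 [375. 212.] lid [0.4292 0.1978] pot [0.4472 0.198 ]
scene green 1566 [255. 288.] lid [0.7464 0.0125] pot [0.7578 0.0166]
scene green 741 [303. 262.] lid [0.6493 0.0797] pot [0.6627 0.0824]
scene green 328 [275. 193.] lid [ 0.4312 -0.0477] pot [ 0.4492 -0.0424]
scene blue 292 [186. 274.] lid [ 0.7539 -0.1264] pot [ 0.7652 -0.1194]
scene blue 202 [ 74. 246.] lid [ 0.7523 -0.3808] pot [ 0.7636 -0.3685]
side red 611 [259. 346.] lid [0.4538 0.3102] pot [0.4499 0.3152]
side red 529 [214. 255.] lid [0.6744 0.1889] pot [0.6673 0.1956]
side yellow 522 [299. 310.] lid [0.4326 0.1956] pot [0.429  0.2022]
side green 390 [354. 236.] lid [ 0.4349 -0.0504] pot [ 0.4313 -0.0403]
side green 411 [246. 226.] lid [0.67  0.074] pot [0.663  0.0823]
side green 668 [230. 191.] lid [0.7773 0.0036] pot [0.7688 0.0129]
```

View pics/w7.png

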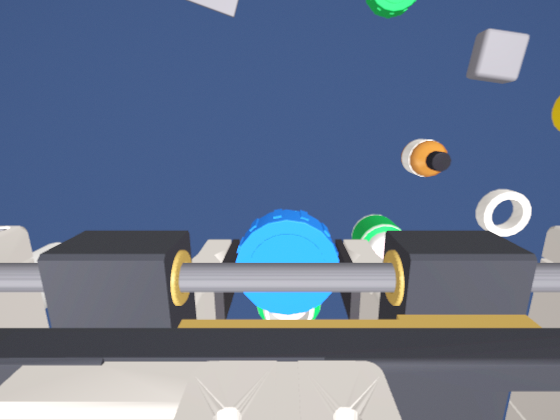

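```bash
python3 -m handwheel '[0,4.5,-1.7,8, 0,9.5,-3.5,18, 0,14.5,-5.3,28, 0,19.5,-7.2,38, 0,24,-8.9,48, 0.5,27,-9.9,58, 0.5,28.1,-10.3,63, 0.5,28.1,-10.3,63, 0.5,28.1,-10.3,63, 0.5,28.1,-10.3,63]'
python3 - <<'E'
from h import *
st(); c=cam("wrist"); cv2.imwrite("pics/w8.png",c["image"][:,:,::-1]); go([.4685,-.2695,.089],56)
E
```

```text
time_s: 16.45
tcp_pos: [0.4657, -0.2678, 0.1986]
eef_rot: [93.5, 90.0, 149.6]
contact_force: [0.9, -0.2, 0.1]
gripper_width: 0.0509
16.45 tcp [ 0.4657 -0.2678  0.1986] rot [ 93.5  90.  149.6] F [ 0.9 -0.2  0.1] w 0.0509 j [  -9.     8.8  -19.1   -0.   -62.2 -114.9]
shift cm [10.96 -0.33  0.02] phi now 56.1 turn 0.1 (or other way -180)
```

View pics/w8.png

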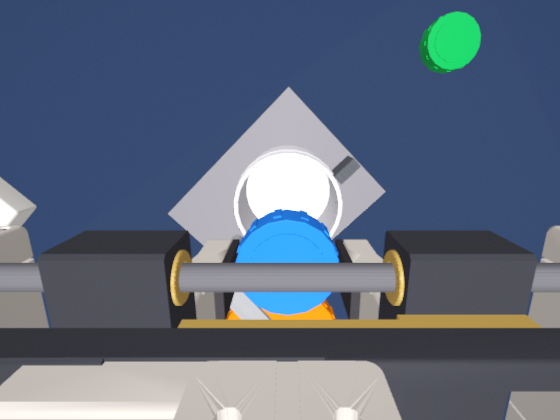

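```bash
python3 -m handwheel '[3,-0.3,0,0, 6,-0.3,0,0, 9,-0.3,0,0, 10.6,-0.3,0,0, 10.9,-0.3,0,0, 10.9,-0.3,0,0, 10.9,-0.3,0,0, 10.9,-0.3,0,0, 10.9,-0.3,0,0, 10.9,-0.3,0,0]'
python3 -m handwheel '[0,0,0,0, 0,0,0,0, 0,0,0,0, 0,0,0,0, -3,0,0,0, -7,0,0,0, -11,0,0,0, -13,0,0,0, -13,0,0,0, -13,0,0,0]' 7
python3 - <<'E'
from h import *
st(); c=cam("wrist"); cv2.imwrite("pics/w9.png",c["image"][:,:,::-1]); disc(c,450,45,.02,w=60)
survey(); go([.434,-.0495,.2],56)
E
```

```text
time_s: 17.75
tcp_pos: [0.4678, -0.27, 0.0901]
eef_rot: [-66.8, 90.0, -10.8]
contact_force: [-0.4, -0.2, -0.6]
gripper_width: 0.0509
time_s: 19.0
tcp_pos: [0.4673, -0.2698, 0.2191]
eef_rot: [94.0, 89.9, 150.1]
contact_force: [0.1, -0.3, 0.8]
gripper_width: 0.0697
19.0 tcp [ 0.4673 -0.2698  0.2191] rot [ 94.   89.9 150.1] F [ 0.1 -0.3  0.8] w 0.0697 j [  -9.2    8.1  -17.    -0.   -64.9 -114.8]
disc px [445.5  43.7] 28.0 world 0.432 -0.0504 r mm 26.8
scene red 805 [361. 276.] lid [0.6534 0.1965] pot [0.6668 0.1967]
scene red 414 [426. 227.] lid [0.4512 0.3124] pot [0.4687 0.3102]
scene yellow 377 [375. 212.] lid [0.4292 0.1978] pot [0.4472 0.1979]
scene green 1568 [255. 288.] lid [0.7465 0.0127] pot [0.7579 0.0167]
scene green 744 [303. 262.] lid [0.6494 0.0798] pot [0.6628 0.0825]
scene green 330 [274. 193.] lid [ 0.4315 -0.048 ] pot [ 0.4495 -0.0427]
scene blue 239 [186. 272.] lid [ 0.7499 -0.1277] pot [ 0.7612 -0.1207]
scene blue 186 [ 74. 245.] lid [ 0.7513 -0.3814] pot [ 0.7626 -0.3691]
side red 605 [259. 346.] lid [0.4539 0.3102] pot [0.45   0.3152]
side red 529 [214. 255.] lid [0.6745 0.189 ] pot [0.6675 0.1957]
side yellow 522 [299. 310.] lid [0.4327 0.1957] pot [0.4291 0.2022]
side green 390 [354. 236.] lid [ 0.4349 -0.0504] pot [ 0.4313 -0.0403]
side green 409 [245. 225.] lid [0.6701 0.074 ] pot [0.6631 0.0823]
side green 666 [230. 191.] lid [0.7773 0.0035] pot [0.7688 0.0128]
shift cm [ 1.9  15.07 16.42] phi now 56.0 turn 0.0 (or other way -180)
```

View pics/w9.png

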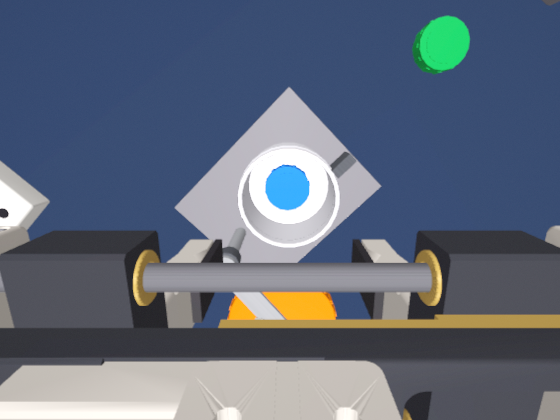

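```bash
python3 -m handwheel '[0,3.75,4.1,0, 0,7.5,8.2,0, 1,11.3,12.3,0, 2,15,16.4,0, 2,15,16.4,0, 2,15,16.4,0, 2,15,16.4,0, 2,15,16.4,0, 2,15,16.4,0, 2,15,16.4,0]' 8.76
python3 - <<'E'
from h import *
st(); c=cam("wrist"); cv2.imwrite("pics/w10.png",c["image"][:,:,::-1]); print(proj(c,[.433,-.05,.02])); u,v=proj(c,[.433,-.05,.02])[0].astype(int); p=disc(c,u,v,.02); go([*p,.004],56)
E
```

```text
time_s: 20.4
tcp_pos: [0.435, -0.0506, 0.1998]
eef_rot: [113.3, 90.0, 169.3]
contact_force: [0.4, -0.1, 0.9]
gripper_width: 0.0873
20.4 tcp [ 0.435  -0.0506  0.1998] rot [113.3  90.  169.3] F [ 0.4 -0.1  0.9] w 0.0873 j [  19.3   -1.2  -29.9   -0.   -61.3 -143.4]
[[285.85027294 188.73595636]]
disc px [286.8 186.5] 23.8 world 0.4322 -0.0479 r mm 26.4
shift cm [19.59  0.37  0.06] phi now 56.0 turn 0.0 (or other way -180)
```

View pics/w10.png

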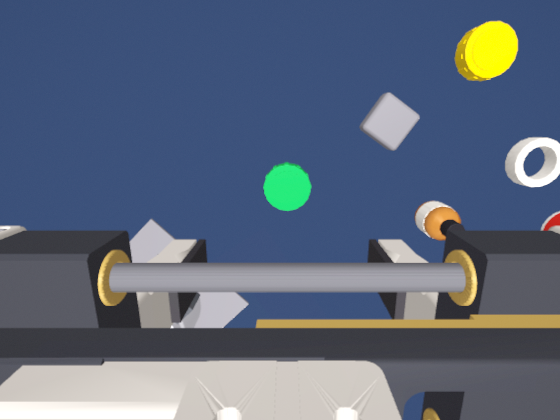

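```bash
python3 -m handwheel '[4,0.35,0,0, 8,0.35,0,0, 12,0.35,0,0, 15,0.35,0,0, 17.5,0.35,0,0, 19,0.35,0,0, 19.6,0.35,0,0, 19.6,0.35,0,0, 19.6,0.35,0,0, 19.6,0.35,0,0]'
python3 -m handwheel '[0,0,0,0, 0,0,0,0, 0,0,0,0, 0,0,0,0, 0,0,0,0, -2,0,0,0, -6,0,0,0, -10,0,0,0, -15,0,0,0, -20,0,0,0]' 3 20
python3 - <<'E'
from h import *
s=st(); c=cam("wrist"); cv2.imwrite("pics/w11.png",c["image"][:,:,::-1])
p,M=axes()
print("expected px of lid top centre",proj(c,p+[0,0,.0155]))
survey(); go([.6635,.082,.2],56)
E
```

```text
time_s: 21.7
tcp_pos: [0.4325, -0.0481, 0.0045]
eef_rot: [-37.4, 89.9, 18.7]
contact_force: [1.2, 0.2, -0.2]
gripper_width: 0.0874
time_s: 22.95
tcp_pos: [0.4315, -0.0483, 0.2054]
eef_rot: [100.0, 90.0, 156.1]
contact_force: [0.8, 1.0, -1.1]
gripper_width: 0.0515
22.95 tcp [ 0.4315 -0.0483  0.2054] rot [100.   90.  156.1] F [ 0.8  1.  -1.1] w 0.0515 j [  19.8   -1.9  -29.8   -0.   -62.2 -143.8]
expected px of lid top centre [[290.17742947 280.46861561]]
scene red 809 [361. 276.] lid [0.6535 0.1965] pot [0.6668 0.1967]
scene red 415 [426. 227.] lid [0.4512 0.3124] pot [0.4687 0.3102]
scene yellow 383 [375. 212.] lid [0.4295 0.1979] pot [0.4475 0.198 ]
scene green 1568 [255. 288.] lid [0.7465 0.0126] pot [0.7579 0.0166]
scene green 743 [303. 262.] lid [0.6494 0.0798] pot [0.6628 0.0824]
scene blue 239 [186. 272.] lid [ 0.75   -0.1275] pot [ 0.7613 -0.1205]
scene blue 197 [ 74. 245.] lid [ 0.7513 -0.3816] pot [ 0.7626 -0.3693]
side red 608 [259. 346.] lid [0.4539 0.3102] pot [0.45   0.3151]
side red 519 [214. 255.] lid [0.6741 0.1897] pot [0.667  0.1964]
side yellow 523 [299. 310.] lid [0.4325 0.1956] pot [0.4289 0.2022]
side green 423 [245. 225.] lid [0.6705 0.0737] pot [0.6635 0.082 ]
side green 678 [230. 191.] lid [0.7778 0.0026] pot [0.7693 0.0119]
side green 333 [367. 175.] lid [ 0.5108 -0.2654] pot [ 0.5061 -0.2523]
shift cm [  0.8  -11.83  23.61] phi now 56.1 turn 0.1 (or other way -180)
```

View pics/w11.png

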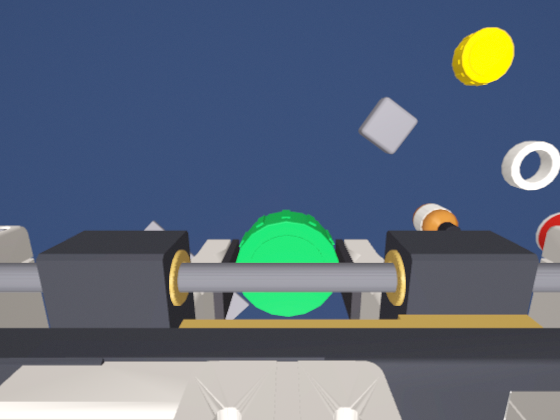

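```bash
python3 - <<'E'
from h import *
from scipy.optimize import least_squares
c=cam("wrist"); p,M=axes(); h=cv2.cvtColor(c["image"],cv2.COLOR_RGB2HSV)
m=cv2.inRange(h,(50,120,60),(90,255,255)); m[:200]=0; m[:,:200]=0; m[:,380:]=0
k=max(cv2.findContours(m,cv2.RETR_EXTERNAL,cv2.CHAIN_APPROX_NONE)[0],key=cv2.contourArea)[:,0,:]
ys=np.nonzero(m.sum(1))[0]; print(ys.min(),ys.max(), {y:(np.nonzero(m[y])[0].min(),np.nonzero(m[y])[0].max()) for y in (250,255,260,295,300,305,310,315) if m[y].any()})
low=k[(k[:,1]>293)]
for zz in (.0135,.0155,.0175):
    q=onz(c,low,p[2]+zz)[:,:2]
    r=least_squares(lambda x:np.hypot(*(q-x).T)-.026,p[:2]); d=M.T@np.array([*(r.x-p[:2]),0]); print(zz,r.x,"offset tool yz mm",d[1:]*1000,"rms",np.sqrt((r.fun**2).mean()))
print("cam->tcp",M.T@(c["p"]-p))
E
```

```text
209 316 {250: (np.int64(239), np.int64(335)), 255: (np.int64(237), np.int64(336)), 260: (np.int64(236), np.int64(338)), 295: (np.int64(243), np.int64(330)), 300: (np.int64(248), np.int64(325)), 305: (np.int64(254), np.int64(320)), 310: (np.int64(262), np.int64(311)), 315: (np.int64(277), np.int64(297))}
0.0135 [ 0.43224287 -0.04799496] offset tool yz mm [0. 0.] rms nan
0.0155 [ 0.43224287 -0.04799496] offset tool yz mm [0. 0.] rms nan
0.0175 [ 0.43224287 -0.04799496] offset tool yz mm [0. 0.] rms nan
cam->tcp [-0.15888637  0.06774607  0.00079863]<stdin>:10: RuntimeWarning: Mean of empty slice.
  ret = ret.dtype.type(ret / rcount)
```

```bash
cat >> h.py <<'E'
from scipy.optimize import least_squares
def held(hue,dz=.0155,y0=294,smin=120):
    c=cam("wrist"); p,M=axes(); h=cv2.cvtColor(c["image"],cv2.COLOR_RGB2HSV)
    m=np.zeros(h.shape[:2],np.uint8)
    for a,b in hue: m|=cv2.inRange(h,(a,smin,60),(b,255,255))
    m[:200]=0; m[:,:215]=0; m[:,360:]=0; E=[]
    for y in range(y0,318):
        x=np.nonzero(m[y])[0]
        if len(x)>8: E+= [(x.min(),y),(x.max(),y)]
    for zz in (dz,):
        q=onz(c,E,p[2]+zz)[:,:2]
        r=least_squares(lambda x:np.hypot(*(q-x).T)-.026,p[:2]); d=M.T@np.array([*(r.x-p[:2]),0]); print(len(E),zz,r.x.round(4),"offset tool yz mm",(d[1:]*1000).round(1),"rms mm",1000*np.sqrt((r.fun**2).mean()).round(5))
E
python3 - <<'E'
from h import *
for z in (.0135,.0155,.0175): held([(50,90)],z)
E
```

```text
46 0.0135 [ 0.4345 -0.0491] offset tool yz mm [-3.   0.9] rms mm 0.16
46 0.0155 [ 0.4323 -0.0483] offset tool yz mm [-0.9  0.6] rms mm 0.13999999999999999
46 0.0175 [ 0.4306 -0.0475] offset tool yz mm [1.  0.4] rms mm 0.19
```

```bash
python3 -m handwheel '[0,-3.5,4,0, 0,-7,8.3,0, 0,-10.5,12.5,0, 0,-14,16.7,0, 0,-16.8,20.5,0, 0,-16.8,23.6,0, 0,-16.8,23.6,0, 0,-16.8,23.6,0, 0,-16.8,23.6,0, 0,-16.8,23.6,0]'
python3 - <<'E'
from h import *
st(); c=cam("wrist"); cv2.imwrite("pics/w12.png",c["image"][:,:,::-1]); print(proj(c,[[.6635,.082,.058],[.6635,.082,.045]])); held([(50,90)])
E
```

```text
time_s: 24.55
tcp_pos: [0.7029, 0.0532, 0.2043]
eef_rot: [-37.4, 90.0, 18.6]
contact_force: [0.6, -0.6, -0.2]
gripper_width: 0.0517
24.55 tcp [0.7029 0.0532 0.2043] rot [-37.4  90.   18.6] F [ 0.6 -0.6 -0.2] w 0.0517 j [  20.1   24.     3.1    0.   -69.  -144.1]
[[288.23880622 147.34770059]
 [288.17152822 146.49295367]]
44 0.0155 [0.7033 0.0535] offset tool yz mm [-0.2  0.2] rms mm 0.19
```

View pics/w12.png

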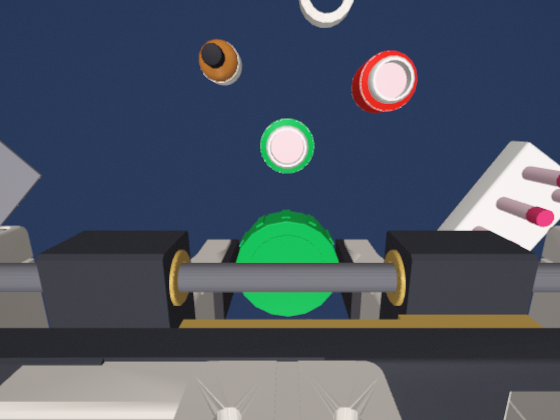

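```bash
cat >> h.py <<'E'
def pot(c,hue,u,v,w=40,smin=110):
    h=cv2.cvtColor(c["image"],cv2.COLOR_RGB2HSV); m=np.zeros(h.shape[:2],np.uint8)
    for a,b in hue: m|=cv2.inRange(h,(a,smin,50),(b,255,255))
    z=np.zeros_like(m); z[v-w:v+w,u-w:u+w]=m[v-w:v+w,u-w:u+w]
    k=cv2.convexHull(max(cv2.findContours(z,cv2.RETR_EXTERNAL,cv2.CHAIN_APPROX_NONE)[0],key=cv2.contourArea))
    q=onz(c,k[:,0,:],.045)[:,:2].astype(np.float32)*1000; (x,y),r=cv2.minEnclosingCircle(q); print("body",round(x,1),round(y,1),"r",round(r,1))
    # neck ring: white
    m=cv2.inRange(h,(0,0,150),(180,60,255)); z[:]=0; z[v-w:v+w,u-w:u+w]=m[v-w:v+w,u-w:u+w]
    kk=cv2.convexHull(max(cv2.findContours(z,cv2.RETR_EXTERNAL,cv2.CHAIN_APPROX_NONE)[0],key=cv2.contourArea))
    q=onz(c,kk[:,0,:],.053)[:,:2].astype(np.float32)*1000; (X,Y),r=cv2.minEnclosingCircle(q); print("neck@53",round(X,1),round(Y,1),"r",round(r,1))
    return np.array([x,y])/1000
E
python3 - <<'E'
from h import *
c=cam("wrist"); p=pot(c,[(50,90)],288,147); go([*p,.05],56)
E
```

```text
body 662.3 81.1 r 27.5
neck@53 662.5 80.8 r 20.4
shift cm [1.543e+01 4.930e+00 1.000e-02] phi now 56.0 turn 0.0 (or other way -180)
```

```bash
python3 -m handwheel '[0,2.5,0,0, 3,4.95,0,0, 7,4.95,0,0, 10,4.95,0,0, 12.5,4.95,0,0, 13.5,4.95,0,0, 14.2,4.95,0,0, 14.8,4.95,0,0, 15.3,4.95,0,0, 15.3,4.95,0,0]'
python3 - <<'E'
from h import *
s=st(); print(s["moment"])
for n in ("side","scene"):
    c=cam(n); u,v=proj(c,[.6625,.081,.05])[0].astype(int); cv2.imwrite(f"pics/p13{n}.png",cv2.resize(c["image"][v-50:v+50,u-60:u+60,::-1],None,fx=4,fy=4))
E
```

```text
time_s: 25.95
tcp_pos: [0.6621, 0.0813, 0.0508]
eef_rot: [125.3, 90.0, -178.7]
contact_force: [-0.4, 0.1, 0.4]
gripper_width: 0.0516
25.95 tcp [0.6621 0.0813 0.0508] rot [ 125.3   90.  -178.7] F [-0.4  0.1  0.4] w 0.0516 j [  23.7   28.3  -12.    -0.   -49.7 -147.7]
[-0.07803215  0.00563217 -0.01300635]
```

View pics/p13scene.png

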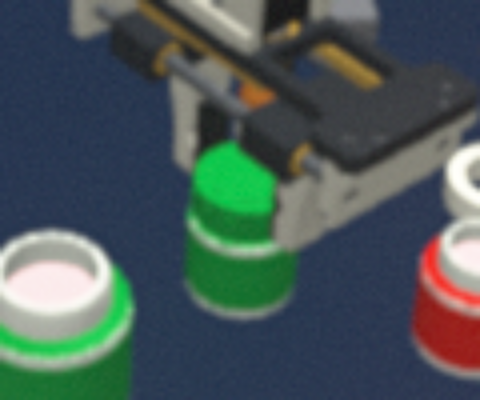

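```bash
python3 -m handwheel '[0,0,0,0, 0,0,0,0, 0,0,0,0, 0,0,0,0, -1,0,0,0, -4,0,0,0, -9,0,0,0, -14,0,0,0, -16,0,0,0, -16,0,0,0]' 8.76
python3 - <<'E'
from h import *
s=st(); survey(); go([.4535,.3110,.2],56)
c=cam("wrist"); cv2.imwrite("pics/w14.png",c["image"][:,:,::-1]);u,v=proj(c,[.6623,.081,.065])[0].astype(int); print(u,v); disc(c,u,v,.065)
E
```

```text
time_s: 27.3
tcp_pos: [0.6631, 0.0816, 0.214]
eef_rot: [-37.4, 89.7, 18.6]
contact_force: [-0.0, 0.1, -0.1]
gripper_width: 0.0877
27.3 tcp [0.6631 0.0816 0.214 ] rot [-37.4  89.7  18.6] F [-0.   0.1 -0.1] w 0.0877 j [  23.7   20.2   -1.5    0.   -68.  -147.7]
scene red 794 [361. 277.] lid [0.6541 0.1966] pot [0.6674 0.1968]
scene red 416 [426. 227.] lid [0.4511 0.3124] pot [0.4687 0.3102]
scene yellow 385 [375. 212.] lid [0.4296 0.198 ] pot [0.4476 0.1981]
scene green 1570 [255. 288.] lid [0.7465 0.0127] pot [0.7579 0.0167]
scene green 1005 [303. 257.] lid [0.6355 0.077 ] pot [0.6492 0.0797]
scene blue 283 [186. 274.] lid [ 0.7531 -0.1267] pot [ 0.7643 -0.1198]
scene blue 199 [ 74. 246.] lid [ 0.7518 -0.3811] pot [ 0.763  -0.3688]
side red 606 [259. 346.] lid [0.4539 0.3104] pot [0.45   0.3154]
side red 518 [214. 255.] lid [0.674  0.1896] pot [0.667  0.1962]
side yellow 524 [299. 310.] lid [0.4326 0.1957] pot [0.429  0.2022]
side green 1663 [237. 205.] lid [0.73   0.0322] pot [0.7222 0.0411]
shift cm [ 1.08 30.1   7.42] phi now 56.0 turn 0.0 (or other way -180)
286 197
disc px [286.5 196.2] 26.9 world 0.6615 0.0818 r mm 27.2
```

View pics/w14.png

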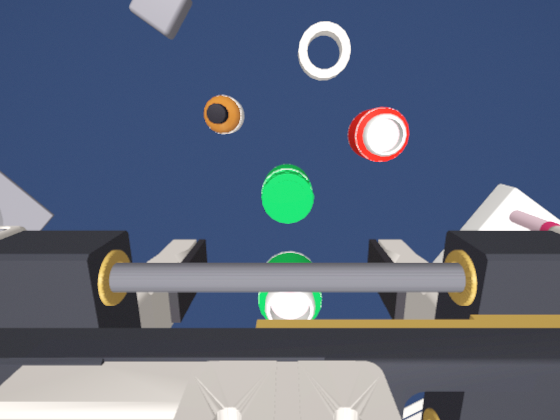

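```bash
python3 -m handwheel '[0,4.5,1.2,-10, 0,9,2.4,-20, 0,13.5,3.5,-30, 0.5,18,4.6,-40, 1,22.5,5.6,-50, 1,27,6.6,-60, 1,30.1,7.4,-70, 1,30.1,7.4,-70, 1,30.1,7.4,-70, 1,30.1,7.4,-70]'
python3 - <<'E'
from h import *
s=st(); c=cam("wrist"); cv2.imwrite("pics/w15.png",c["image"][:,:,::-1]);u,v=proj(c,[.4535,.311,.02])[0].astype(int); print(u,v); p=disc(c,u,v,.02); go([*p,.004])
E
```

```text
time_s: 28.7
tcp_pos: [0.4541, 0.3101, 0.2004]
eef_rot: [109.6, 89.9, -124.5]
contact_force: [-0.5, -0.4, 1.3]
gripper_width: 0.0878
28.7 tcp [0.4541 0.3101 0.2004] rot [ 109.6   89.9 -124.5] F [-0.5 -0.4  1.3] w 0.0878 j [  54.7   10.   -17.4    0.   -62.7 -108.8]
287 189
disc px [288.1 186.7] 24.0 world 0.4506 0.3098 r mm 26.8
shift cm [19.65  0.3   0.19] phi now 125.9 turn None (or other way +0)
```

View pics/w15.png

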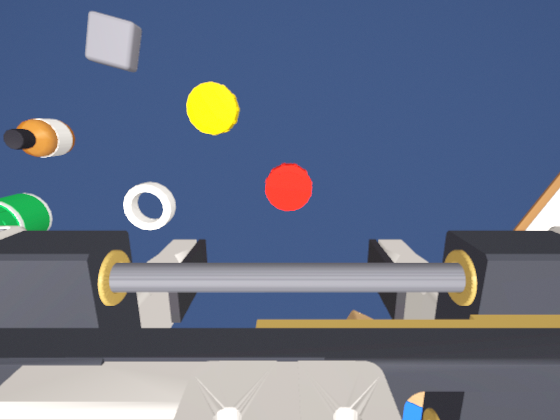

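```bash
python3 -m handwheel '[4,0.2,0.15,0, 8,0.2,0.15,0, 12,0.2,0.15,0, 15,0.2,0.15,0, 17.5,0.2,0.15,0, 19,0.2,0.15,0, 19.6,0.2,0.15,0, 19.6,0.2,0.15,0, 19.6,0.2,0.15,0, 19.6,0.2,0.15,0]'
python3 -m handwheel '[0,0,0,0, 0,0,0,0, 0,0,0,0, 0,0,0,0, 0,0,0,0, -2,0,0,0, -6,0,0,0, -10,0,0,0, -15,0,0,0, -20,0,0,0]' 3 20
python3 - <<'E'
from h import *
s=st(); held([(0,8),(172,180)])
survey(); p,M=axes(); print(M[:,1]); go([.667,.1962,.2]-.05*M[:,1])
E
```

```text
time_s: 30.0
tcp_pos: [0.4516, 0.3113, 0.0057]
eef_rot: [-72.7, 89.9, 53.4]
contact_force: [-0.4, -0.2, -0.5]
gripper_width: 0.0876
time_s: 31.25
tcp_pos: [0.451, 0.3106, 0.2064]
eef_rot: [94.9, 90.0, -139.1]
contact_force: [1.0, 1.0, -0.4]
gripper_width: 0.0515
31.25 tcp [0.451  0.3106 0.2064] rot [  94.9   90.  -139.1] F [ 1.   1.  -0.4] w 0.0515 j [  55.     9.4  -17.2   -0.   -63.4 -109. ]
38 0.0155 [0.4457 0.3071] offset tool yz mm [9.8 0.3] rms mm 0.34
scene red 794 [361. 277.] lid [0.6541 0.1966] pot [0.6674 0.1968]
scene yellow 381 [375. 212.] lid [0.4296 0.1977] pot [0.4476 0.1979]
scene green 1566 [255. 288.] lid [0.7465 0.0126] pot [0.7578 0.0167]
scene green 1008 [303. 257.] lid [0.6354 0.0767] pot [0.6491 0.0795]
scene blue 260 [186. 273.] lid [ 0.7515 -0.1273] pot [ 0.7628 -0.1203]
scene blue 188 [ 74. 245.] lid [ 0.7509 -0.3819] pot [ 0.7621 -0.3696]
side red 532 [214. 255.] lid [0.6743 0.1891] pot [0.6673 0.1958]
side yellow 307 [296. 313.] lid [0.4355 0.2052] pot [0.4318 0.2117]
[-0.80846883 -0.58851013 -0.00582943]
shift cm [  0.82 -15.53 -22.  ] phi now 126.1 turn None (or other way +0)
```

```bash
python3 -m handwheel '[0,-2.6,-3.7,0, 0,-5.2,-7.4,0, 0,-7.8,-11,0, 0,-10.4,-14.6,0, 0,-13,-18.3,0, 0.5,-15.5,-22,0, 0.5,-15.5,-22,0, 0.5,-15.5,-22,0, 0.5,-15.5,-22,0, 0.5,-15.5,-22,0]'
python3 - <<'E'
from h import *
s=st(); held([(0,8),(172,180)]);c=cam("wrist"); cv2.imwrite("pics/w16.png",c["image"][:,:,::-1]);u,v=proj(c,[.667,.196,.05])[0].astype(int); print(u,v);p=pot(c,[(0,8),(172,180)],u,v); go([*p,.05])
E
```

```text
time_s: 32.65
tcp_pos: [0.7055, 0.2248, 0.2004]
eef_rot: [-88.4, 90.0, 37.7]
contact_force: [0.1, -0.5, -0.0]
gripper_width: 0.0514
32.65 tcp [0.7055 0.2248 0.2004] rot [-88.4  90.   37.7] F [ 0.1 -0.5 -0. ] w 0.0514 j [ 32.7  27.5   8.1  -0.  -70.6 -86.6]
38 0.0155 [0.7039 0.2244] offset tool yz mm [1.6 0.7] rms mm 0.27999999999999997
285 146
body 665.7 195.0 r 27.1
neck@53 666.1 195.2 r 20.2
shift cm [15.04  5.   -0.05] phi now 126.1 turn None (or other way +0)
```

View pics/w16.png

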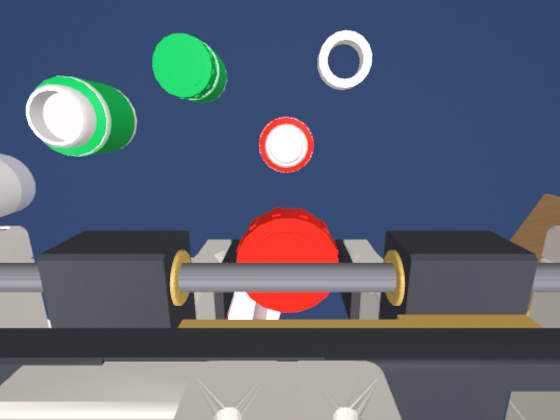

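```bash
python3 -m handwheel '[0,2.5,0,0, 3,4.95,0,0, 7,4.95,0,0, 10,4.95,0,0, 12.3,4.95,0,0, 13.3,4.95,0,0, 13.9,4.95,0,0, 14.5,4.95,0,0, 14.9,4.95,0,0, 14.9,4.95,0,0]'
python3 -m handwheel '[0,0,0,0, 0,0,0,0, 0,0,0,0, 0,0,0,0, -1,0,0,0, -4,0,0,0, -9,0,0,0, -14,0,0,0, -16,0,0,0, -16,0,0,0]' 8.76
python3 - <<'E'
from h import *
s=st(); survey()
c=cam("wrist"); cv2.imwrite("pics/w17.png",c["image"][:,:,::-1]);u,v=proj(c,[.666,.195,.065])[0].astype(int); print(u,v); disc(c,u,v,.065); go([.4325,.1965,.2])
E
```

```text
time_s: 34.0
tcp_pos: [0.6661, 0.1951, 0.0509]
eef_rot: [-83.8, 90.0, 42.3]
contact_force: [0.3, -0.6, -0.5]
gripper_width: 0.0515
time_s: 35.25
tcp_pos: [0.667, 0.1955, 0.2141]
eef_rot: [-98.7, 89.7, 27.3]
contact_force: [1.1, 0.2, -0.7]
gripper_width: 0.0878
35.25 tcp [0.667  0.1955 0.2141] rot [-98.7  89.7  27.3] F [ 1.1  0.2 -0.7] w 0.0878 j [ 32.4  22.7   2.2   0.  -69.3 -86.3]
scene red 1096 [362. 271.] lid [0.6393 0.1965] pot [0.6529 0.1967]
scene yellow 378 [375. 212.] lid [0.4292 0.1978] pot [0.4472 0.198 ]
scene green 1567 [255. 288.] lid [0.7465 0.0126] pot [0.7579 0.0167]
scene green 970 [304. 249.] lid [0.6096 0.0724] pot [0.6238 0.0752]
scene blue 259 [186. 273.] lid [ 0.7514 -0.1278] pot [ 0.7627 -0.1208]
scene blue 198 [ 74. 246.] lid [ 0.752 -0.381] pot [ 0.7632 -0.3687]
side red 728 [213. 251.] lid [0.6835 0.1808] pot [0.6763 0.1875]
side yellow 518 [299. 310.] lid [0.4325 0.1954] pot [0.4289 0.202 ]
side green 661 [254. 223.] lid [0.6575 0.0569] pot [0.6507 0.0655]
side green 500 [233. 193.] lid [0.7654 0.0048] pot [0.7571 0.0141]
286 196
disc px [285.6 194.5] 27.2 world 0.6654 0.1932 r mm 27.5
shift cm [ 1.03 18.74 13.83] phi now 126.0 turn None (or other way +0)
```

View pics/w17.png

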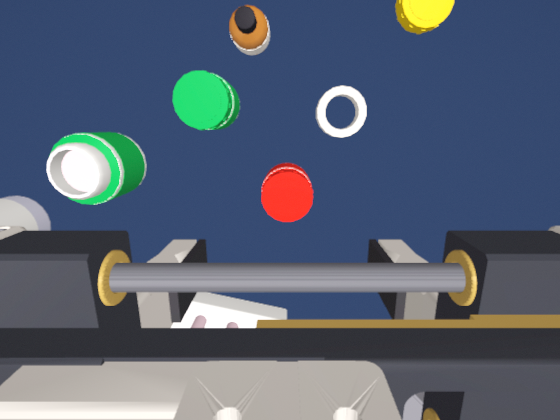

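```bash
python3 -m handwheel '[0,4,3,0, 0,8.5,6.3,0, 0.5,13,9.6,0, 1,17,12.5,0, 1,18.7,13.8,0, 1,18.7,13.8,0, 1,18.7,13.8,0, 1,18.7,13.8,0, 1,18.7,13.8,0, 1,18.7,13.8,0]'
python3 - <<'E'
from h import *
s=st(); c=cam("wrist"); cv2.imwrite("pics/w18.png",c["image"][:,:,::-1]);u,v=proj(c,[.4325,.1965,.02])[0].astype(int); print(u,v); p=disc(c,u,v,.02); go([*p,.004])
for n in ("side","scene"):
    c=cam(n); u,v=proj(c,[.64,.12,.05])[0].astype(int); cv2.imwrite(f"pics/p18{n}.png",cv2.resize(c["image"][v-50:v+50,u-80:u+80,::-1],None,fx=4,fy=4))
E
```

```text
time_s: 36.65
tcp_pos: [0.4339, 0.1965, 0.2006]
eef_rot: [105.4, 90.0, -128.6]
contact_force: [0.1, -0.3, 0.4]
gripper_width: 0.0874
36.65 tcp [0.4339 0.1965 0.2006] rot [ 105.4   90.  -128.6] F [ 0.1 -0.3  0.4] w 0.0874 j [  48.1    2.7  -25.7    0.   -61.6 -102.1]
287 188
disc px [288.  185.7] 23.7 world 0.4297 0.1954 r mm 26.4
shift cm [19.67  0.39  0.15] phi now 126.0 turn None (or other way +0)
```

View pics/w18.png

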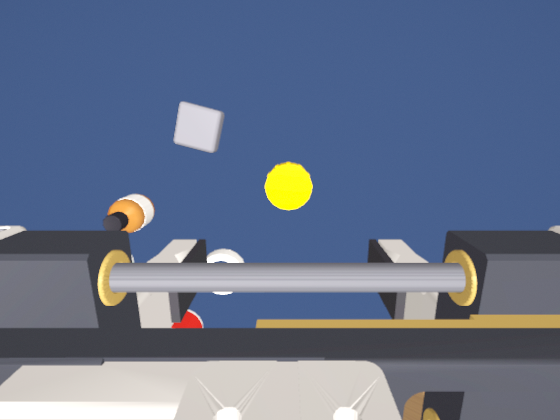

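View pics/p18side.png

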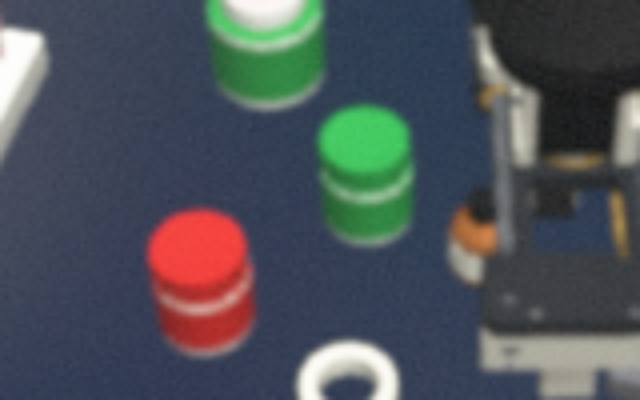

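View pics/p18scene.png

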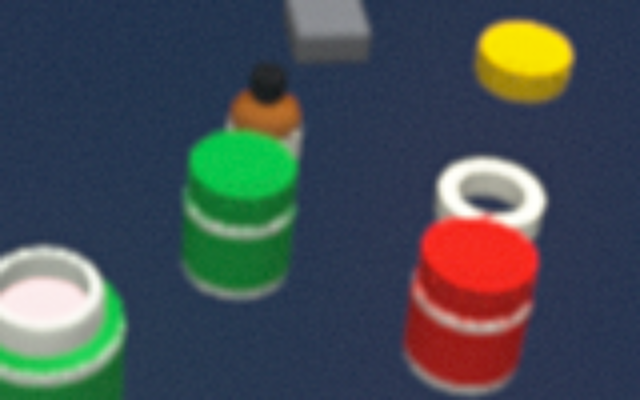

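```bash
python3 -m handwheel '[4,0.3,0.1,0, 8,0.3,0.1,0, 12,0.3,0.1,0, 15,0.3,0.1,0, 17.5,0.3,0.1,0, 19,0.3,0.1,0, 19.6,0.3,0.1,0, 19.6,0.3,0.1,0, 19.6,0.3,0.1,0, 19.6,0.3,0.1,0]'
python3 -m handwheel '[0,0,0,0, 0,0,0,0, 0,0,0,0, 0,0,0,0, 0,0,0,0, -2,0,0,0, -6,0,0,0, -10,0,0,0, -15,0,0,0, -20,0,0,0]' 3 20
python3 - <<'E'
from h import *
s=st(); go([.4675,-.2695,.2],56)
c=cam("side"); cv2.imwrite("pics/s19.png",c["image"][:,:,::-1])
E
```

```text
time_s: 38.05
tcp_pos: [0.431, 0.196, 0.0055]
eef_rot: [-79.2, 89.9, 46.8]
contact_force: [0.1, -0.6, -0.8]
gripper_width: 0.0877
time_s: 39.3
tcp_pos: [0.4303, 0.1953, 0.2064]
eef_rot: [76.3, 90.0, -157.6]
contact_force: [0.5, 1.6, -0.7]
gripper_width: 0.0515
39.3 tcp [0.4303 0.1953 0.2064] rot [  76.3   90.  -157.6] F [ 0.5  1.6 -0.7] w 0.0515 j [  48.4    2.   -25.7   -0.   -62.3 -102.3]
shift cm [  0.65  24.34 -39.78] phi now 126.0 turn 70.0 (or other way -110)
```

View pics/s19.png

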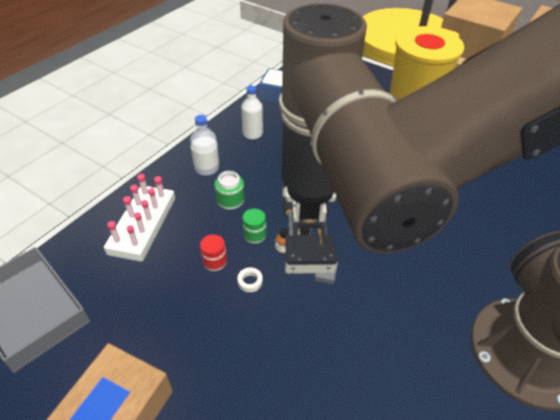

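```bash
python3 -m handwheel '[0,2,-3.3,5, 0,4.8,-8,15, 0,7.8,-12.8,25, 0,10.8,-17.6,34, 0,13.8,-22.5,42, 0,16.8,-27.4,50, 0,19.8,-32.4,58, 0,22.5,-36.8,66, 0,24.3,-39.7,70, 0,24.3,-39.7,70]'
python3 - <<'E'
from h import *
s=st(); c=cam("wrist"); cv2.imwrite("pics/w20.png",c["image"][:,:,::-1]); go([.4675,-.2695,.0905],56)
E
```

```text
time_s: 40.6
tcp_pos: [0.4673, -0.2703, 0.2039]
eef_rot: [117.2, 89.9, 173.0]
contact_force: [-1.0, 0.1, -0.1]
gripper_width: 0.0512
40.6 tcp [ 0.4673 -0.2703  0.2039] rot [117.2  89.9 173. ] F [-1.   0.1 -0.1] w 0.0512 j [  -9.2    8.8  -18.3    0.   -63.  -115. ]
shift cm [ 1.135e+01 -6.000e-02 -1.000e-02] phi now 55.9 turn -0.1 (or other way +180)
```

View pics/w20.png

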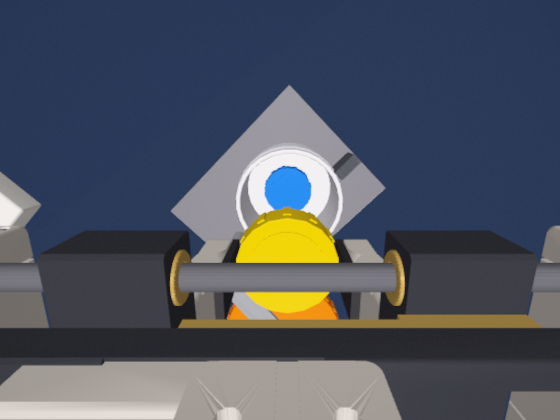

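```bash
python3 -m handwheel '[3,0,0,0, 6,0,0,0, 9,0,0,0, 10.8,0,0,0, 11.2,0,0,0, 11.2,0,0,0, 11.2,0,0,0, 11.2,0,0,0, 11.2,0,0,0, 11.2,0,0,0]'
python3 -m handwheel '[0,0,0,0, 0,0,0,0, 0,0,0,0, 0,0,0,0, -3,0,0,0, -8,0,0,0, -13,0,0,0, -18,0,0,0, -20,0,0,0, -20,0,0,0]' 7
python3 - <<'E'
from h import *
st(); c=cam("wrist"); cv2.imwrite("pics/w21.png",c["image"][:,:,::-1]);  go([.5700,-.3437,.28],127.5)
E
```

```text
time_s: 41.9
tcp_pos: [0.4678, -0.2684, 0.0931]
eef_rot: [-69.3, 90.0, -13.3]
contact_force: [0.5, 0.1, -0.1]
gripper_width: 0.0514
time_s: 43.15
tcp_pos: [0.4684, -0.2685, 0.2947]
eef_rot: [-68.6, 89.8, -12.6]
contact_force: [-0.0, -0.9, -0.6]
gripper_width: 0.0699
43.15 tcp [ 0.4684 -0.2685  0.2947] rot [-68.6  89.8 -12.6] F [-0.  -0.9 -0.6] w 0.0699 j [  -9.     5.4  -10.2    0.   -74.1 -115. ]
shift cm [  1.32 -12.69  -0.56] phi now 56.0 turn -71.5 (or other way +109)
```

View pics/w21.png

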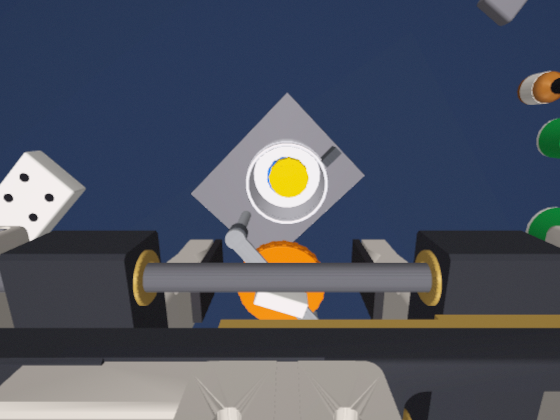

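```bash
python3 - <<'E'
from h import *
im=[]
for n in ("side","scene"):
    c=cam(n); u,v=proj(c,[.65,.13,.05])[0].astype(int); im.append(cv2.resize(c["image"][v-35:v+40,u-55:u+55,::-1],None,fx=7,fy=7,interpolation=cv2.INTER_CUBIC)[:, :])
cv2.imwrite("pics/p22.png",cv2.resize(np.vstack(im),None,fx=.55,fy=.55))
E
```

```text
(no output)
```

View pics/p22.png

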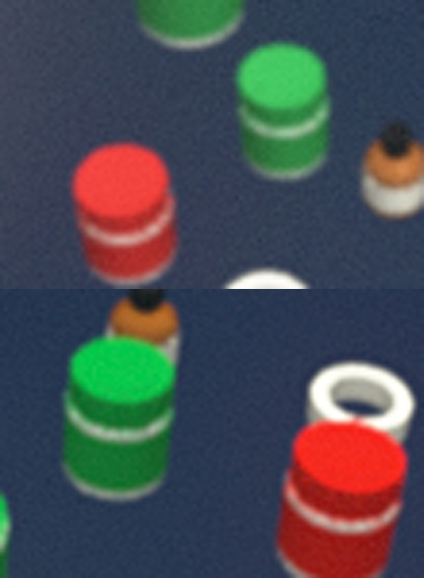

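```bash
python3 -m handwheel '[0,-2,0,-10, 0,-4,-0.1,-20, 0,-6,-0.2,-30, 0,-8,-0.3,-40, 0,-10,-0.4,-50, 0,-12,-0.5,-60, 0,-12.7,-0.6,-70, 0,-12.7,-0.6,-71.5, 0,-12.7,-0.6,-71.5, 0,-12.7,-0.6,-71.5]'
python3 - <<'E'
from h import *
st(); c=cam("wrist"); cv2.imwrite("pics/w23.png",c["image"][:,:,::-1])
h=cv2.cvtColor(c["image"],cv2.COLOR_RGB2HSV)
m=cv2.inRange(h,(0,0,235),(180,40,255)); z=np.zeros_like(m); z[145:230,255:320]=m[145:230,255:320]
k=max(cv2.findContours(z,cv2.RETR_EXTERNAL,cv2.CHAIN_APPROX_NONE)[0],key=cv2.contourArea)
b=cv2.boxPoints(cv2.minAreaRect(k)); q=onz(c,b,.141)[:,:2]; print(b.round(0).tolist(),q.mean(0))
for i in range(4): d=q[(i+1)%4]-q[i]; print(np.hypot(*d).round(4),np.degrees(np.arctan2(d[1],d[0])).round(1))
go([.5703,-.3437,.12],127.5)
E
```

```text
time_s: 44.55
tcp_pos: [0.5695, -0.3439, 0.2929]
eef_rot: [0.6, 90.0, 128.1]
contact_force: [0.7, -1.0, 0.7]
gripper_width: 0.0699
44.55 tcp [ 0.5695 -0.3439  0.2929] rot [  0.6  90.  128.1] F [ 0.7 -1.   0.7] w 0.0699 j [-14.4  17.9   5.3  -0.  -77.5 -38.2]
[[277.0, 222.0], [277.0, 166.0], [296.0, 166.0], [296.0, 222.0]] [ 0.5689772  -0.34439522]
0.0579 -143.1
0.0188 127.4
0.0579 37.8
0.0197 -52.6
shift cm [17.3  -0.08 -0.02] phi now 127.5 turn -0.0 (or other way +180)
```

View pics/w23.png

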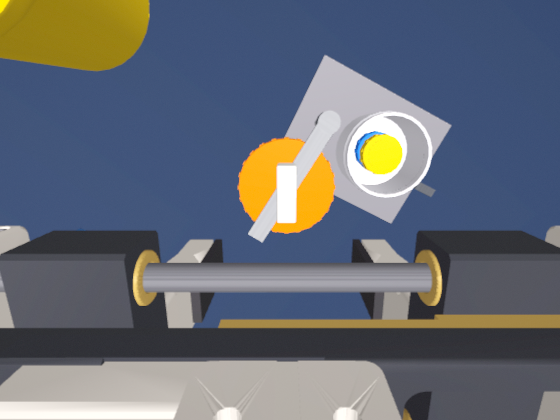

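Both spare lids are in the jar, and the bar sits at (286,194), aligned with the jaws. I'll descend and grip it.

```bash
python3 -m handwheel '[4,0,0,0, 8,0,0,0, 11,0,0,0, 14,0,0,0, 16,0,0,0, 17.2,0,0,0, 17.2,0,0,0, 17.2,0,0,0, 17.2,0,0,0, 17.2,0,0,0]'
python3 -m handwheel '[0,0,0,0, 0,0,0,0, 0,0,0,0, 0,0,0,0, 0,0,0,0, 0,0,0,0, 0,0,0,0, 0,0,0,0, 0,0,0,0, 0,0,0,0]' 0 30
python3 - <<'E'
from h import *
s=st(); p,M=axes(); print(np.degrees(np.arctan2(M[1,2],M[0,2])))
post=np.array([ 0.48479617, -0.35147908]); c0=p[:2]
print(np.hypot(*(c0-post)), np.degrees(np.arctan2(*(c0-post)[::-1])))
for a in list(range(5,91,5))+[93,95,97,99]:
    t=np.radians(a); r=c0-post; q=post+[r[0]*np.cos(t)-r[1]*np.sin(t), r[0]*np.sin(t)+r[1]*np.cos(t)]
    d=M.T@np.array([*(q-p[:2]),0])*100; print(a,d.round(2)[1:],q.round(4))
E
```

```text
time_s: 45.85
tcp_pos: [0.57, -0.3443, 0.1215]
eef_rot: [-144.2, 89.9, -16.7]
contact_force: [0.3, 0.4, 0.1]
gripper_width: 0.0701
time_s: 47.1
tcp_pos: [0.5699, -0.3443, 0.1209]
eef_rot: [-144.4, 90.0, -16.9]
contact_force: [1.6, -0.1, -0.2]
gripper_width: 0.0199
47.1 tcp [ 0.5699 -0.3443  0.1209] rot [-144.4   90.   -16.9] F [ 1.6 -0.1 -0.2] w 0.0199 j [-14.4  24.2  -8.3   0.  -57.5 -38.1]
127.54682656561442
0.08544473956174492 4.8442057639207246
5 [-0.37  0.64] [ 0.569  -0.3369]
10 [-0.69  1.32] [ 0.5674 -0.3296]
15 [-0.95  2.02] [ 0.5652 -0.3225]
20 [-1.15  2.74] [ 0.5623 -0.3156]
25 [-1.28  3.47] [ 0.5589 -0.309 ]
30 [-1.34  4.21] [ 0.5549 -0.3027]
35 [-1.35  4.96] [ 0.5504 -0.2967]
40 [-1.29  5.7 ] [ 0.5454 -0.2912]
45 [-1.16  6.44] [ 0.5399 -0.2862]
50 [-0.97  7.16] [ 0.534  -0.2816]
55 [-0.72  7.86] [ 0.5277 -0.2776]
60 [-0.4   8.53] [ 0.5211 -0.2741]
65 [-0.03  9.18] [ 0.5142 -0.2713]
70 [0.39 9.79] [ 0.5071 -0.269 ]
75 [ 0.87 10.37] [ 0.4999 -0.2674]
80 [ 1.4 10.9] [ 0.4925 -0.2664]
85 [ 1.96 11.38] [ 0.485 -0.266]
90 [ 2.57 11.81] [ 0.4776 -0.2663]
93 [ 2.96 12.04] [ 0.4731 -0.2668]
95 [ 3.22 12.18] [ 0.4702 -0.2673]
97 [ 3.48 12.32] [ 0.4673 -0.2679]
99 [ 3.76 12.44] [ 0.4644 -0.2685]
```

```bash
python3 -m handwheel '[0,-0.37,0.64,-5, 0,-0.69,1.32,-10, 0,-0.95,2.02,-15, 0,-1.15,2.74,-20, 0,-1.28,3.47,-25, 0,-1.34,4.21,-30, 0,-1.35,4.96,-35, 0,-1.29,5.7,-40, 0,-1.16,6.44,-45, 0,-0.97,7.16,-50]'
python3 - <<'E'
from h import *
s=st(); p,M=axes(); print(np.degrees(np.arctan2(M[1,2],M[0,2])))
post=np.array([ 0.48479617, -0.35147908]); c0=np.array([.534,-.2816])
print(np.hypot(*(p[:2]-post)), np.degrees(np.arctan2(*(p[:2]-post)[::-1])))
for a in list(range(5,41,5))+[43,45,47,49]:
    t=np.radians(a); r=c0-post; q=post+[r[0]*np.cos(t)-r[1]*np.sin(t), r[0]*np.sin(t)+r[1]*np.cos(t)]
    d=M.T@np.array([*(q-c0),0])*100; print(a,d.round(2)[1:],q.round(4))
E
```

```text
time_s: 48.35
tcp_pos: [0.5331, -0.2818, 0.1208]
eef_rot: [27.6, 89.9, -154.7]
contact_force: [-1.0, -3.0, -0.9]
gripper_width: 0.0199
48.35 tcp [ 0.5331 -0.2818  0.1208] rot [  27.6   89.9 -154.7] F [-1.  -3.  -0.9] w 0.0199 j [ -9.3  18.9 -16.7   0.  -54.5   7. ]
177.70740117044647
0.08479466838452245 55.26602130121959
5 [-0.38  0.64] [ 0.5277 -0.2776]
10 [-0.7   1.32] [ 0.5211 -0.2741]
15 [-0.96  2.02] [ 0.5142 -0.2712]
20 [-1.15  2.74] [ 0.5071 -0.269 ]
25 [-1.29  3.47] [ 0.4999 -0.2674]
30 [-1.36  4.21] [ 0.4925 -0.2664]
35 [-1.36  4.96] [ 0.485 -0.266]
40 [-1.3  5.7] [ 0.4776 -0.2663]
43 [-1.23  6.14] [ 0.4731 -0.2668]
45 [-1.18  6.43] [ 0.4702 -0.2673]
47 [-1.11  6.73] [ 0.4672 -0.2678]
49 [-1.03  7.01] [ 0.4643 -0.2685]
```

```bash
python3 -m handwheel '[0,-0.38,0.64,-5, 0,-0.7,1.32,-10, 0,-0.96,2.02,-15, 0,-1.15,2.74,-20, 0,-1.29,3.47,-25, 0,-1.36,4.21,-30, 0,-1.36,4.96,-35, 0,-1.3,5.7,-40, 0,-1.23,6.14,-43, 0,-1.15,6.58,-46]'
python3 - <<'E'
from h import *
s=st(); p,M=axes(); print(np.degrees(np.arctan2(M[1,2],M[0,2])))
c=cam("wrist"); cv2.imwrite("pics/w24.png",c["image"][:,:,::-1]);c=cam("scene"); cv2.imwrite("pics/s24.png",c["image"][100:220,100:260,::-1])
E
```

```text
time_s: 49.6
tcp_pos: [0.4683, -0.2683, 0.1209]
eef_rot: [47.5, 89.9, -88.8]
contact_force: [0.9, -7.6, -5.2]
gripper_width: 0.0195
49.6 tcp [ 0.4683 -0.2683  0.1209] rot [ 47.5  89.9 -88.8] F [ 0.9 -7.6 -5.2] w 0.0195 j [ -8.9  13.3 -24.7   0.1 -52.   52.5]
-136.36326991774254
```

View pics/w24.png

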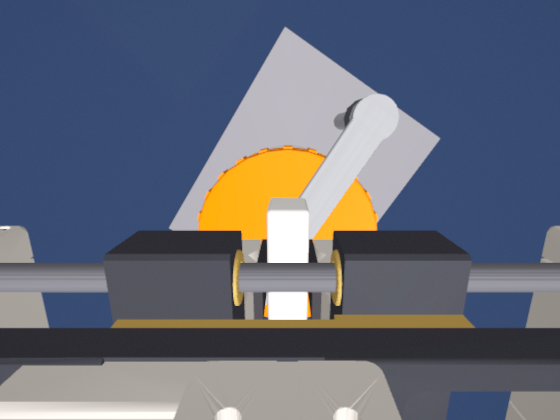

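```bash
python3 -m handwheel '[0.04,0,0,6, 0.1,0,0,14, 0.17,0,0,23, 0.23,0,0,32, 0.3,0,0,41, 0.37,0,0,50, 0.43,0,0,59, 0.5,0,0,68, 0.56,0,0,77, 0.61,0,0,84]'
python3 - <<'E'
from h import *
s=st(); p,M=axes(); print(np.degrees(np.arctan2(M[1,2],M[0,2])),s["moment"])
E
```

```text
time_s: 50.95
tcp_pos: [0.4693, -0.2683, 0.1148]
eef_rot: [168.8, 89.9, -51.9]
contact_force: [4.2, -7.6, -6.0]
gripper_width: 0.0197
50.95 tcp [ 0.4693 -0.2683  0.1148] rot [168.8  89.9 -51.9] F [ 4.2 -7.6 -6. ] w 0.0197 j [ -8.9  13.8 -25.    0.1 -51.1 -31.8]
139.30938153182632 [-2.89140573 -1.38030789  0.09498001]
```

```bash
python3 -m handwheel '[0.05,0,0,7, 0.12,0,0,16, 0.18,0,0,25, 0.23,0,0,31, 0.26,0,0,35, 0.28,0,0,38, 0.28,0,0,38, 0.28,0,0,38, 0.28,0,0,38, 0.28,0,0,38]'
python3 - <<'E'
from h import *
s=st(); p,M=axes(); print(np.degrees(np.arctan2(M[1,2],M[0,2])),s["moment"])
E
python3 -m handwheel '[0,0,0,1, 0,0,0,2, 0,0,0,3, 0,0,0,4, 0,0,0,5, 0,0,0,5, 0,0,0,5, 0,0,0,5, 0,0,0,5, 0,0,0,5]'
python3 - <<'E'
from h import *
s=st(); p,M=axes(); print(np.degrees(np.arctan2(M[1,2],M[0,2])),s["moment"])
c=cam("wrist"); cv2.imwrite("pics/w25.png",c["image"][:,:,::-1])
E
```

```text
time_s: 52.2
tcp_pos: [0.4694, -0.2686, 0.112]
eef_rot: [-153.5, 89.9, -51.9]
contact_force: [3.8, -9.1, -7.7]
gripper_width: 0.0195
52.2 tcp [ 0.4694 -0.2686  0.112 ] rot [-153.5   89.9  -51.9] F [ 3.8 -9.1 -7.7] w 0.0195 j [ -8.9  14.  -25.2   0.1 -50.7 -69.6]
101.54957237471747 [-3.62531943 -1.52864391 -0.07558446]
time_s: 53.45
tcp_pos: [0.4714, -0.2684, 0.1122]
eef_rot: [-122.9, 89.7, -26.2]
contact_force: [9.3, -7.7, -11.7]
gripper_width: 0.0198
53.45 tcp [ 0.4714 -0.2684  0.1122] rot [-122.9   89.7  -26.2] F [  9.3  -7.7 -11.7] w 0.0198 j [ -8.9  14.  -25.1   0.1 -50.6 -74.5]
96.66708107917722 [-3.10585158 -3.60218519  0.73358618]
```

View pics/w25.png

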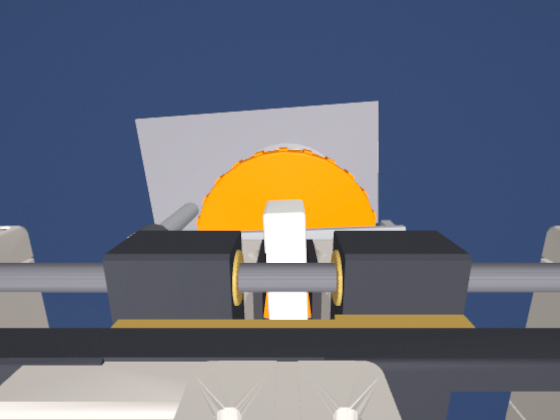

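```bash
python3 -m handwheel '[0,0.1,0,0, 0,0.2,0,0, 0,0.2,0,0, 0,0.2,0,0, 0,0.2,0,0, 0,0.2,0,0, 0,0.2,0,0, 0,0.2,0,0, 0,0.2,0,0, 0,0.2,0,0]'
python3 -m handwheel '[0,0,0,0, 0,0,0,0, 0,0,0,0, 0,0,0,0, -3,0,0,0, -8,0,0,0, -13,0,0,0, -18,0,0,0, -18,0,0,0, -18,0,0,0]' 8
python3 - <<'E'
from h import *
st(); c=cam("wrist"); cv2.imwrite("pics/w26.png",c["image"][:,:,::-1])
cv2.imwrite("pics/w26z.png",cv2.resize(c["image"][100:240,180:380,::-1],None,fx=4,fy=4,interpolation=cv2.INTER_CUBIC))
h=cv2.cvtColor(c["image"],cv2.COLOR_RGB2HSV)
m=cv2.inRange(h,(0,0,235),(180,40,255)); z=np.zeros_like(m); z[145:230,255:320]=m[145:230,255:320]
k=max(cv2.findContours(z,cv2.RETR_EXTERNAL,cv2.CHAIN_APPROX_NONE)[0],key=cv2.contourArea)
b=cv2.boxPoints(cv2.minAreaRect(k)); q=onz(c,b,.132)[:,:2]; print(b.round(0).tolist(),q.mean(0))
for i in range(4): d=q[(i+1)%4]-q[i]; print(np.hypot(*d).round(4),np.degrees(np.arctan2(d[1],d[0])).round(1))
E
```

```text
time_s: 54.75
tcp_pos: [0.4705, -0.2686, 0.1123]
eef_rot: [-117.8, 89.6, -21.1]
contact_force: [13.0, -8.7, -14.0]
gripper_width: 0.0197
time_s: 56.0
tcp_pos: [0.4662, -0.2672, 0.2917]
eef_rot: [-11.1, 90.0, 85.4]
contact_force: [0.1, 0.8, 0.3]
gripper_width: 0.0802
56.0 tcp [ 0.4662 -0.2672  0.2917] rot [-11.1  90.   85.4] F [0.1 0.8 0.3] w 0.0802 j [ -8.9   5.4 -10.6  -0.  -74.  -74.5]
[[273.0, 168.0], [292.0, 167.0], [296.0, 222.0], [277.0, 224.0]] [ 0.46854553 -0.26872328]
0.0193 101.1
0.059 11.3
0.0203 -78.7
0.0591 -169.6
```

View pics/w26z.png

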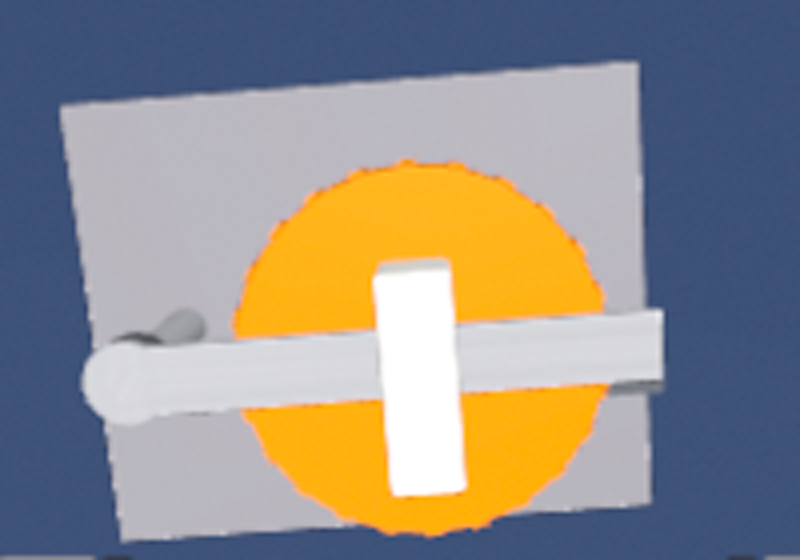

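```bash
python3 - <<'E'
from h import *
go([.69,.12,.29])
E
```

```text
shift cm [  0.1  -26.67  35.91] phi now 96.5 turn None (or other way +0)
```

```bash
python3 -m handwheel '[0,-3,4,0, 0,-6,8.1,0, 0,-9.3,12.5,0, 0,-12.5,16.8,0, 0,-16,21.5,0, 0,-19.4,26.1,0, 0,-23,31,0, 0,-26,35,0, 0,-26.7,35.9,0, 0,-26.7,35.9,0]'
python3 -m handwheel '[0,0,0,0, 0,0,0,0, 0,0,0,0, 0,0,0,0, 0,0,0,0, 0,0,0,0, 0,0,0,0, 0,0,0,0, 0,0,0,0, 0,0,0,0]'
python3 - <<'E'
from h import *
st(); c=cam("wrist"); cv2.imwrite("pics/w27.png",c["image"][:,:,::-1])
for n in ("scene","side"): cv2.imwrite(f"pics/f_{n}.png",cam(n)["image"][:,:,::-1])
E
```

```text
time_s: 57.3
tcp_pos: [0.6906, 0.1201, 0.2898]
eef_rot: [106.5, 89.8, -156.9]
contact_force: [-0.6, 0.1, 0.6]
gripper_width: 0.0801
time_s: 58.55
tcp_pos: [0.6909, 0.1197, 0.292]
eef_rot: [-28.3, 90.0, 68.2]
contact_force: [-0.4, -1.0, -0.8]
gripper_width: 0.0797
58.55 tcp [0.6909 0.1197 0.292 ] rot [-28.3  90.   68.2] F [-0.4 -1.  -0.8] w 0.0797 j [  25.7   21.4   10.3   -0.   -78.9 -109.2]
```

View pics/w27.png

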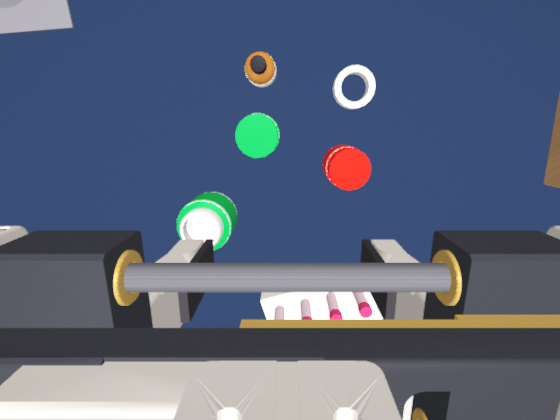

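View pics/f_scene.png

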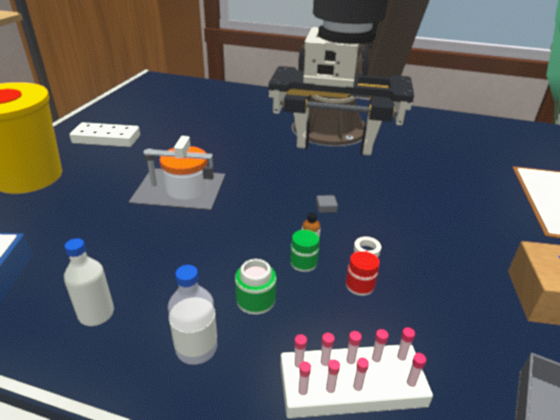

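View pics/f_side.png

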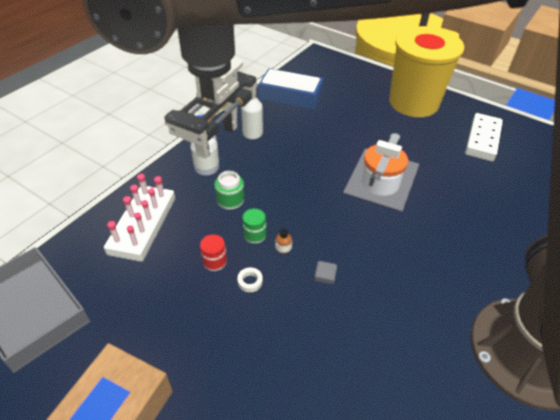

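```bash
python3 - <<'E'
from h import *
C={n:cam(n) for n in ("scene","side","wrist")}
def cen(c,u,v,tol=22,w=28):
    im=cv2.cvtColor(c["image"],cv2.COLOR_RGB2Lab).astype(int); ref=np.median(im[v-2:v+3,u-2:u+3].reshape(-1,3),0)
    m=(np.abs(im-ref).sum(2)<tol).astype(np.uint8); z=np.zeros_like(m); z[v-w:v+w,u-w:u+w]=m[v-w:v+w,u-w:u+w]
    z=cv2.morphologyEx(z,cv2.MORPH_OPEN,np.ones((3,3),np.uint8))
    k=max(cv2.findContours(z,cv2.RETR_EXTERNAL,cv2.CHAIN_APPROX_NONE)[0],key=cv2.contourArea); e=cv2.fitEllipse(cv2.convexHull(k)); return e
for col,P in (("red",{"scene":(364,263),"side":(213,243),"wrist":(349,168)}),("green",{"scene":(305,241),"side":(254,218),"wrist":(258,136)})):
    A=np.zeros((3,3)); b=np.zeros(3)
    for n,(u,v) in P.items():
        e=cen(C[n],u,v); print(col,n,np.round(e[0],1),np.round(e[1],1),onz(C[n],[e[0]],.065)[0,:2].round(4))
        d=ray(C[n],[e[0]])[0]; d/=np.linalg.norm(d); Q=np.eye(3)-np.outer(d,d); A+=Q; b+=Q@C[n]["p"]
    print(col,"top",np.linalg.solve(A,b).round(4))
E
```

```text
red scene [364.4 260.4] [16.7 27.9] [0.6689 0.1972]
red side [211.9 243.9] [17.2 22. ] [0.667  0.1968]
red wrist [349.2 168.9] [41.  42.4] [0.6652 0.1945]
red top [0.6666 0.1961 0.0634]
green scene [305.4 237.7] [15.3 24.1] [0.6402 0.0788]
green side [253.7 216.6] [14.2 19.9] [0.6406 0.0775]
green wrist [256.5 135.2] [41.6 43.5] [0.6379 0.0775]
green top [0.6392 0.078  0.0651]
```

Both lid tops triangulate to about 65 mm (63.4 and 65.1), which is the fully home height. I'm handing the job in.

```bash
python3 -c "
from plant import workorder,sensors
print(workorder.close_job(), sensors.get_state()['time_s'])"
```

```text
the job is handed in; nothing more can be done
the job is handed in; nothing more can be done
```

The sampling table is closed up and the job is handed in at about 59 s of the 176 s allowed; the hand-in gives no verdict.

**What I did:** I unscrewed the jar cap and swung it aside. Only the red pot and the small green pot belonged to the job, so the red and green lids went on those. The blue and yellow lids went into the jar; blue went in first, before the pot lids. I then swung the cap back and screwed it down against its stop.

**Last checks:**
- **Pot lids:** the lid tops measured about 63 mm (red) and 65 mm (green), against 65 mm when fully home. That is within the camera's accuracy, and both pots stand upright.
- **Jar:** I saw both spare lids inside before closing it.
- **Cap:** the turning torque rose to about 0.7 N m at the stop, well above the 0.1 N m friction. The grip bar is square to the swing arm to within about 1°.
- **Bystanders:** the amber bottle, tape roll and timer look unmoved in the last pictures.

**Disturbance and disagreement:**
- The green pot was knocked about 25 mm after its lid was on, while the arm was working elsewhere. Its lid stayed on and nothing needed mending.
- One reading of the red lid in the gripper showed it 10 mm off centre, taken right after a lift. A repeat reading showed it centred to within 2 mm, so I went with that.

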